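Mix the stock jar and dip its level with the gauge rod

ROBOT

A 6-joint arm with a two-finger parallel gripper is mounted at the origin on the work surface. World frame = base frame: x ahead of the robot, y to its left, z up, the work surface at z = 0. Lengths are in mm, angles in rad, forces in N, time in s.
With the tool pointing down it reaches from about 275 to 1000 mm from the base axis. Payload 8.4 kg.
Tool frame: the origin (TCP) lies at the very end of the fingers, on their centre line; the grasp point (between the pads) lies 19 mm behind it; z points along the fingers, y is the direction in which the jaws open and shut (so a half turn about z gives the same grasp; the last joint's range is limited). The gripper opens to 85 mm and grips with 20 to 120 N. Pads are 22 mm wide; open, the fingers measure 114 mm over their backs; the gripper's body (76 mm by 85 mm) begins 54 mm behind the grasp point. The pads swing forward as they close: fully open they stand 13 mm farther back than shut.
Start: joints at [-1.259, 0.353, 1.633, -0, 1.155, -0.002], TCP at [192.921, -594.483, 231.281] pointing down, gripper open.
Joint ranges: [-2.63, 2.63], [-0.92, 2.1], [0.06, 2.66], [-1.3, 4.44], [0, 2.69], [-3.02, 3.02]. Speed limits (rad/s): [2.22, 2.22, 2.79, 3.14, 3.14, 3.14].

INTERFACE

Orientations are given as [roll, pitch, yaw] about the fixed x, y, z axes, in that order (R = Rz(yaw) Ry(pitch) Rx(roll)).
In Python, from rig import sense, grab_frame, sign_off, masks_of gives the robot as it stands. The module is installed in compiled form; this text tells all that it offers.
- The arm moves only by the shell command python3 -m inch 'ROWS' [FORCE]. ROWS is JSON, a list of rows, each an object of numbers: "gripper": the finger opening in m, from 0 to 0.0854; "tx", "ty", "tz": the shift along the tool's x, y, z in m; "spin": the turn about the tool's z in degrees. In form: [{"gripper": .., "tx": .., "ty": .., "tz": .., "spin": ..}, ...]. A call has exactly 8 rows; each row shifts and turns the commanded pose from where the row before left it, along the tool's axes as they then stand; what a row does not reach is not made up. A row lasts 1/10 s, in which the tool goes at most 50 mm and 8.59 degrees, less where a joint would pass 70% of its speed; a pose out of reach is approached as far as the arm can. A call is refused whole if a number of a shift passes 0.05 or a number of a turn 8.59, either way. A call with a gripper value outside its range is refused whole. The fingers move at their own pace and stop on an object; FORCE is the grip in N (left out, the last holds). Time passes only in rows, so rows that do not move let the fingers close, or fill a call up. It gives the time, the measured TCP pose, the force and the opening at its end, in the units of the state.
- sense(): the state, without advancing time (a new reading comes with each control period).
- grab_frame(name): name is "scene" or "top" or "wrist"; returns a dict with "pixels" (480x640x3 uint8, red, green, blue), "K" (3x3 intrinsics, pixels), "extrinsics" (4x4, takes a point from camera to world coordinates). Camera axes: x right, y down, z forward; pixel columns grow to the right and rows downward; lengths in mm; the calibration is good to about 2 mm. The wrist camera is an equidistant fisheye: a pixel r from the principal point sees the ray r / f radians off the axis. A picture is of the moment at which its call begins. There is no depth.
- sign_off(): hands the job in, once; it reports no verdict.
Trained networks look in the newest picture that a camera, given by its name, has taken for a name from the list of things; names that differ only in an ending like _2 or _b are one class to them, and where a whole thing is asked for, a point or a joint stands for the part that bears it (a point fixed in the world has none). Each returns a list of dicts, best first, with "conf" (0 to 1); they miss things now and then, are a little off and sometimes report something else, mostly with a low value. They report only what shows in the picture. A call takes as long as a camera call. They do not tell look-alikes from the thing itself.
- masks_of(camera, target): "pixels" (480x640 bool, what is visible of it) and "centre" ([row, column] in pixels, amid what is visible of it).
The state is a dict: "clock": time; "qpos": joint angles; "qvel": joint speeds; "joint_efforts": joint torques, N m; "eef_pos": TCP position; "tcp_rot": TCP orientation; "contact_force": force on the tool from outside, world axes, zero at the start; "wrist_torque": the same for the moment, N m; "opening": opening from 0.0 (shut) to 1.0 (fully open).
Only numpy, scipy, OpenCV 4.12 (cv2) and the standard library are available. Lean on these libraries where they do the work, as an engineer would, in place of code of your own. Each camera call takes 0.05 s, during which the arm holds its last target.

TASK

Press the amber stock jar, held by its white neck, down onto the mixer's black sprung pad until the pad is fully depressed, keep it down for about a second, then stand the jar fully home in the big well of the purple rack and let go of it. Next take the gauge rod from its stand, lower it into the jar's neck until its black collar stops on the mouth, and draw it right out again. Finish while holding the rod still and level in the gripper, its tip over the round white reading plate and 10 to 30 cm above the bench; leave the vial, bottle, other jar, beaker and blue tip rack where they are.

Things in the scene. Friction and masses are not known exactly. Their poses are not given: they have to be found in the camera images.
- jar_neck (a point): Centre of the white neck of the loose amber stock jar (0.19 to 0.31 kg), the place to grip it. Jar: amber body 58 mm diameter, 71 mm tall with a paper band; above it an upright white neck, 31 mm diameter, from 71 to 110 mm above the jar's foot. This point is on the axis, 92 mm above the foot. z points up the axis.
- jar_mouth (a point): Centre of the open mouth at the top of the jar's neck, 110 mm above the jar's foot. The bore is 14 mm in diameter, widened to 20 mm over the top 5 mm, and opens into the hollow jar (floor 105 mm below the mouth). z points up.
- jar_foot (a point): Centre of the underside of the jar. z points up.
- mixer: Fixed white mixer, a box 110 x 130 x 56 mm with a round black pad on top; origin at the centre of its underside, z up.
- pad_top (a point): Centre of the flat top of the mixer's round black sprung pad, 74 mm diameter, 70 mm above the bench when not pressed. It moves straight down with the pad.
- mixer_pad (a joint): Travel of the pad: 0 is up, 0.008 m is fully depressed. It begins to move at about 3.5 N and is fully down at about 9 N; it springs back.
- well_floor (a point): Centre of the floor of the round well in the fixed purple rack (120 x 130 x 26 mm). The well is 68 mm in diameter, 14 mm deep, its floor 12 mm above the bench. z points up.
- rod_handle (a point): Centre of the yellow flat disc handle at the top of the gauge rod (0.06 to 0.1 kg), the place to grip it. The disc is 48 mm in diameter and 14 mm thick; its flat faces look along this point's own y axis; z points along the rod from tip to handle. The rod stands upright at the start in a fixed aluminium stand (64 mm square, 95 mm tall, 80 mm square foot) with its collar on the stand's top and 85 mm of rod in a 13 mm hole.
- rod_collar (a point): Centre of the underside of the rod's black collar (28 mm diameter, 6 mm thick), 40 mm below the disc centre along the rod and 85 mm above the tip.
- rod_tip (a point): Pointed lower end of the steel gauge rod (8 mm diameter), 125 mm from the disc centre along the rod; z points from the tip to the handle.
- stand: Fixed aluminium stand of the gauge rod, 95 mm tall; origin at the centre of its underside, z up, turned like the rod's disc.
- plate_center (a point): Centre of the top of the fixed round white reading plate lying on the bench, 130 mm diameter, 6 mm thick.
- vial: Bystander: small white vial with blue cap, 22 mm diameter, 50 mm tall; origin at its foot. Leave alone.
- tip_rack: Bystander: blue pipette tip rack, 85 x 125 x 44 mm; origin under its centre. Leave alone.
- green_bottle: Bystander: green bottle with black cap, 60 mm diameter, 130 mm tall; origin at its foot. Leave alone.
- white_jar: Bystander: white jar with red cap, 68 mm diameter, 80 mm tall; origin at its foot. Leave alone.
- beaker: Bystander: glass beaker, 70 mm diameter, 90 mm tall; origin at its foot. Leave alone.
Mind the look-alikes: they are no part of the job. Leave any yellow look-alike of the part that bears jar_neck alone.

How it is judged (in metres and radians):
On the way, in this order (a step that is already met when the one before it is completed fails the run):
1. the held jar presses the mixer's pad fully down (at least 7 of 8 mm) for half a second, upright (value of joint mixer_pad above 0.007 m and contact force between jar and mixer above 4 N and contact force between the fingers and jar above 1 N and angle between jar_foot's own z axis and vertical below 0.2 rad), for 0.5 s.
2. the jar stands home in the rack's well and has been let go (horizontal distance between jar_foot and well_floor below 0.008 m and z of jar_foot in the frame of well_floor below 0.004 m and angle between jar_foot's own z axis and vertical below 0.08 rad and contact force between the fingers and jar below 0.1 N), for 0.3 s.
3. the gauge rod is in the jar's neck with its collar on the mouth (within 3 mm) (z of rod_collar in the frame of jar_mouth below 0.003 m and horizontal distance between rod_collar and jar_mouth below 0.008 m and angle between rod_tip's own z axis and vertical below 0.12 rad and contact force between the fingers and rod above 1 N and horizontal distance between jar_foot and well_floor below 0.008 m and z of jar_foot in the frame of well_floor below 0.004 m and angle between jar_foot's own z axis and vertical below 0.08 rad), for 0.2 s.
4. the rod is drawn right out of the jar (z of rod_tip in the frame of jar_mouth above 0.005 m and contact force between the fingers and rod above 1 N), for 0.1 s.
At the end, for the whole second after the job is handed in: Rod held in the gripper, still, touching nothing else, level within 0.2 rad, tip 10 to 30 cm above the bench and within 65 mm sideways of the plate's centre; jar upright and at rest in the rack's well (within 8 mm of centre, foot within 4 mm of the floor) (angle between rod_tip's own z axis and vertical between 1.371 and 1.771 rad and horizontal distance between rod_tip and plate_center below 0.065 m and height (world z) of rod_tip between 0.1 and 0.3 m and contact force between the fingers and rod above 1 N and linear speed of rod below 0.03 m/s and contact force between rod and jar below 0.1 N and contact force between rod and stand below 0.1 N and contact force between rod and mixer below 0.1 N and linear speed of jar below 0.02 m/s and horizontal distance between jar_foot and well_floor below 0.008 m and z of jar_foot in the frame of well_floor below 0.004 m and angle between jar_foot's own z axis and vertical below 0.08 rad); the arm keeps its last pose, push and grip.
It fails at once if a bystander (vial, tip rack, green bottle, white jar, beaker) is moved more than 25 mm (distance of any of vial, tip_rack, green_bottle, white_jar, beaker from where it was at the start of the episode above 0.025 m).
It also fails if it takes over 69 s, if anything falls off the work surface, if the arm or the gripper's body presses on something with over 40 N, if the wrist force passes 120 N, or if a joint passes its speed limit or range.

## Working session

There is one attempt and no reset: what is moved stays moved. The work goes in short steps, Python scripts to look and compute and a shell command to move; the robot and the scene stay as the last step left them, time stands still between calls to the robot, and variables do not carry over. Pictures are saved under pics/ and viewed, and the job is handed in when it is done.

```bash
mkdir -p pics; ls
python3 - <<'E'
from rig import *
import cv2
print(sense())
for n in ("scene","top","wrist"):
    f=grab_frame(n); cv2.imwrite(f"pics/{n}0.png",f["pixels"][:,:,::-1]); print(n,f["K"].round(1).tolist(),f["extrinsics"].round(3).tolist())
E
```

```text
pics
{'clock': 0.0, 'qpos': array([-1.25941412e+00,  3.53680990e-01,  1.63413407e+00, -1.87604802e-05,
        1.15520181e+00, -2.39674971e-03]), 'qvel': array([-0.00053042, -0.00160704,  0.00077254, -0.00310304, -0.00218525,
       -0.00031595]), 'joint_efforts': array([ 3.15788617e-03, -6.05237961e+01, -3.42061007e+01, -6.84993643e-05,
        9.22858104e-03,  5.46765065e-06]), 'eef_pos': array([ 192.75917195, -594.02907887,  230.54120085]), 'tcp_rot': array([-3.14016840e+00,  1.37391813e-05,  3.13786550e-01]), 'contact_force': array([-0.10546257, -0.43496603,  0.0891312 ]), 'wrist_torque': array([ 0.01720932, -0.03537842, -0.01937776]), 'opening': 1.0035548279575173}
scene [[494.9, 0.0, 321.8], [0.0, 494.9, 237.4], [0.0, 0.0, 1.0]] [[0.679, 0.445, -0.584, 1049.837], [0.734, -0.406, 0.545, -417.265], [0.006, -0.798, -0.602, 640.047], [0.0, 0.0, 0.0, 1.0]]
top [[524.4, 0.0, 316.4], [0.0, 524.4, 237.6], [0.0, 0.0, 1.0]] [[0.01, -0.977, 0.212, 314.765], [-1.0, -0.01, 0.006, 54.192], [-0.003, -0.212, -0.977, 1243.636], [0.0, 0.0, 0.0, 1.0]]
wrist [[371.6, 0.0, 315.9], [0.0, 371.6, 231.3], [0.0, 0.0, 1.0]] [[0.311, -0.911, -0.27, 261.118], [-0.951, -0.298, -0.087, -571.701], [-0.001, 0.284, -0.959, 372.727], [0.0, 0.0, 0.0, 1.0]]
```

View pics/top0.png

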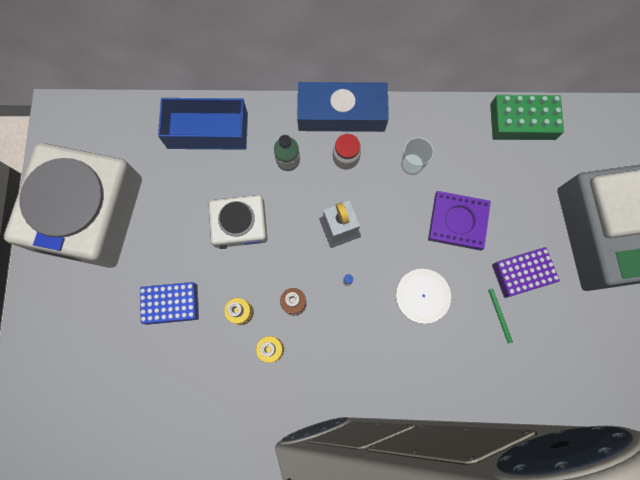

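View pics/scene0.png

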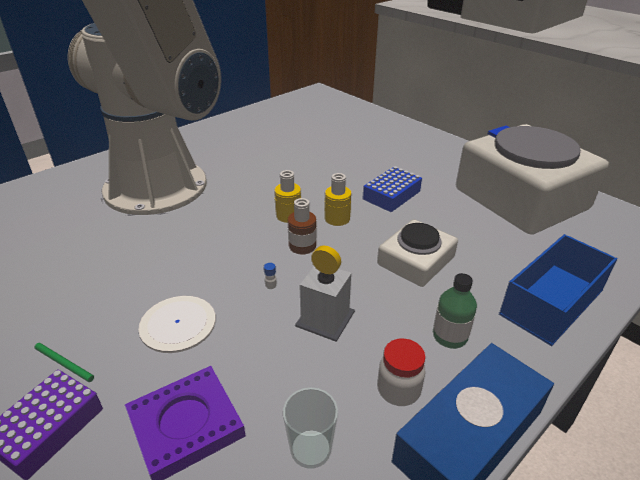

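View pics/wrist0.png

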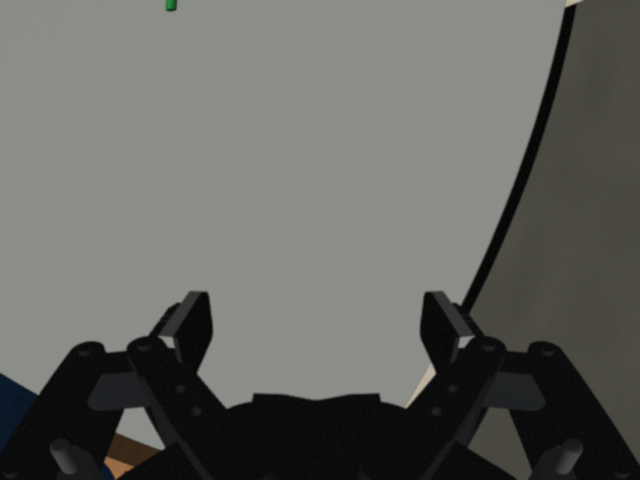

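The amber jar candidates in the top view are (293,300), a brown body with a paper band, and (238,310) and (269,349), both with yellow bodies. The brown one fits "amber"; the yellow ones are the look-alikes. I'll confirm this in an enlarged crop and measure everything.

```bash
cat > h.py <<'E'
import numpy as np, cv2
from rig import sense, grab_frame, sign_off, masks_of
from scipy.spatial.transform import Rotation as Rn
def proj(f,P):
    P=np.atleast_2d(P); T=np.linalg.inv(f["extrinsics"]); c=P@T[:3,:3].T+T[:3,3]; K=f["K"]
    return np.c_[K[0,0]*c[:,0]/c[:,2]+K[0,2],K[1,1]*c[:,1]/c[:,2]+K[1,2]]
def ray(f,u,v,fish=False):
    K=f["K"]; x=(u-K[0,2])/K[0,0]; y=(v-K[1,2])/K[1,1]
    if fish:
        r=np.hypot(x,y)+1e-12; d=np.array([np.sin(r)*x/r,np.sin(r)*y/r,np.cos(r)])
    else: d=np.array([x,y,1.])
    d=f["extrinsics"][:3,:3]@(d/np.linalg.norm(d)); return f["extrinsics"][:3,3],d
def atz(f,u,v,z,fish=False):
    o,d=ray(f,u,v,fish); return o+d*(z-o[2])/d[2]
E
python3 - <<'E'
from h import *
F={}
M={}
names=["jar_neck","mixer","mixer_pad","rod_handle","rod_collar","stand","vial","tip_rack","green_bottle","white_jar","beaker"]
for n in ("top","scene"):
    f=grab_frame(n);F[n]=f
    for t in names:
        for i,m in enumerate(masks_of(n,t)[:3]):
            ys,xs=np.where(m["pixels"])
            print(n,t,round(m["conf"],2),np.round(m["centre"],1),len(ys),(xs.min(),xs.max(),ys.min(),ys.max()) if len(ys) else '')
            np.save(f"m_{n}_{t}_{i}.npy",m["pixels"])
np.save("F.npy",F,allow_pickle=True)
t=F["top"]["pixels"][:,:,::-1]; s=F["scene"]["pixels"][:,:,::-1]
a=cv2.resize(t[260:380,190:350],(800,600),interpolation=cv2.INTER_CUBIC)
cv2.imwrite("pics/cropjar.png",a)
b=np.hstack([cv2.resize(s[160:260,260:360],(400,400),interpolation=cv2.INTER_CUBIC),cv2.resize(t[190:250,310:370],(400,400),interpolation=cv2.INTER_CUBIC)])
cv2.imwrite("pics/crop2.png",b)
print(sense()["clock"])
E
```

```text
top jar_neck 0.97 [352.2 269. ] 545 (np.int64(257), np.int64(282), np.int64(336), np.int64(362))
top jar_neck 0.88 [299.9 292.7] 620 (np.int64(280), np.int64(307), np.int64(287), np.int64(315))
top jar_neck 0.75 [311.3 237.4] 621 (np.int64(224), np.int64(253), np.int64(298), np.int64(324))
top mixer 0.71 [221.1 237.1] 2696 (np.int64(209), np.int64(267), np.int64(195), np.int64(248))
top mixer_pad 0.78 [218.6 233.8] 794 (np.int64(220), np.int64(251), np.int64(202), np.int64(232))
top rod_handle 0.48 [214.8 343. ] 204 (np.int64(336), np.int64(348), np.int64(203), np.int64(223))
top rod_collar 0.62 [215.9 339.7] 203 (np.int64(336), np.int64(348), np.int64(203), np.int64(223))
top rod_collar 0.17 [222.4 238.2] 2717 (np.int64(209), np.int64(268), np.int64(195), np.int64(248))
top stand 0.9 [225.3 338.3] 1007 (np.int64(321), np.int64(358), np.int64(202), np.int64(247))
top vial 0.62 [282.9 350.6] 75 (np.int64(343), np.int64(352), np.int64(275), np.int64(284))
top vial 0.21 [212.3 338.7] 215 (np.int64(336), np.int64(348), np.int64(203), np.int64(223))
top tip_rack 0.66 [302.3 169. ] 2142 (n
[... 1531 characters left out ...]
cene vial 0.54 [232.6 419.9] 846 (np.int64(401), np.int64(438), np.int64(222), np.int64(249))
scene vial 0.29 [226.5 303.4] 1346 (np.int64(288), np.int64(316), np.int64(198), np.int64(254))
scene tip_rack 0.93 [189.6 392.7] 1754 (np.int64(362), np.int64(421), np.int64(166), np.int64(211))
scene green_bottle 0.62 [311.6 455.3] 2278 (np.int64(433), np.int64(474), np.int64(273), np.int64(348))
scene green_bottle 0.52 [261.1 323.2] 825 (np.int64(311), np.int64(340), np.int64(245), np.int64(284))
scene white_jar 0.72 [372.2 398.4] 2635 (np.int64(377), np.int64(424), np.int64(339), np.int64(405))
scene beaker 0.61 [423.5 310.5] 3477 (np.int64(282), np.int64(337), np.int64(387), np.int64(468))
1.35
```

View pics/cropjar.png

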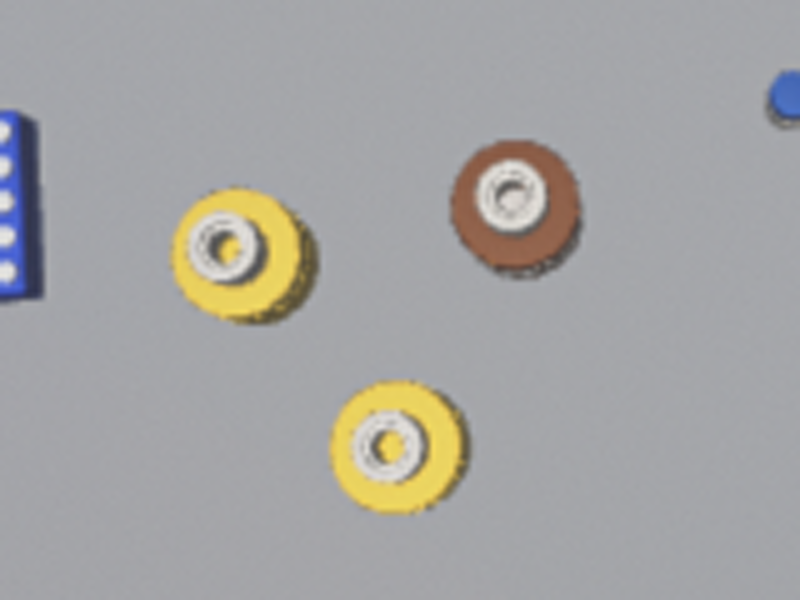

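View pics/crop2.png

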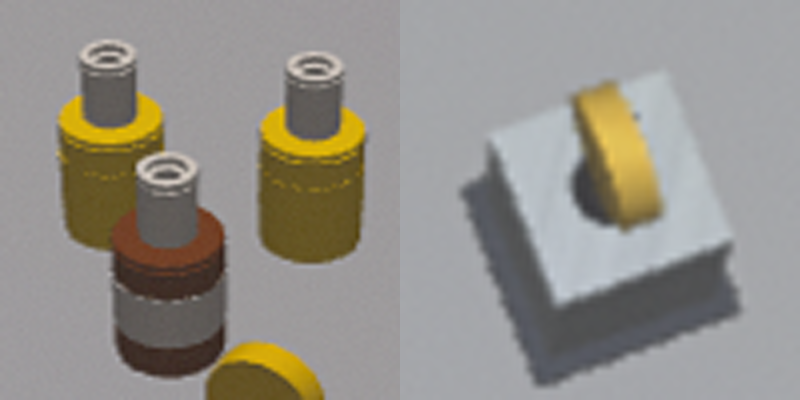

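The enlarged crop confirms it: the brown jar with the paper band (top ≈(292,299), scene ≈(302,203 mouth)) is the amber one, and the two others are plain yellow. Next come the coordinates.

Run:
```python
from h import *
F=np.load("F.npy",allow_pickle=True).item(); T=F["top"];S=F["scene"]
def tri(a,b):
    o1,d1=ray(T,*a);o2,d2=ray(S,*b)
    A=np.c_[d1,-d2];s=np.linalg.lstsq(A,o2-o1,rcond=None)[0]
    p,q=o1+s[0]*d1,o2+s[1]*d2
    return ((p+q)/2).round(1),np.linalg.norm(p-q).round(1)
print("mouth top",atz(T,292.,299.,110).round(1),"scene",atz(S,301.8,202,110).round(1),tri((292,299),(301.8,202)))
cs=[(323,210),(349.8,200.3),(359.7,225.8),(333,235.5)]
W=np.array([atz(T,u,v,95) for u,v in cs]);print("stand",W.round(1).tolist(),W.mean(0).round(1))
for i in range(4):
    e=W[(i+1)%4]-W[i];print(np.linalg.norm(e[:2]).round(1),np.degrees(np.arctan2(e[1],e[0])).round(1))
hsv=cv2.cvtColor(T["pixels"],cv2.COLOR_RGB2HSV)
# plate
def comp(mask,u,v):
    n,l,st,c=cv2.connectedComponentsWithStats(mask.astype(np.uint8)); k=l[v,u]; return l==k
def ell(mask):
    c=max(cv2.findContours(mask.astype(np.uint8),cv2.RETR_EXTERNAL,cv2.CHAIN_APPROX_NONE)[0],key=len); return cv2.fitEllipse(c)
m=comp((hsv[...,2]>205)&(hsv[...,1]<40),415,290);e=ell(m);print("plate",e,atz(T,*e[0],6).round(1))
# pad
m=comp(hsv[...,2]<70,236,218);e=ell(m);print("pad",e,atz(T,*e[0],70).round(1),m.sum())
# rack
m=comp((hsv[...,0]>130)&(hsv[...,0]<150)&(hsv[...,1]>150),440,200)
c=max(cv2.findContours(m.astype(np.uint8),cv2.RETR_EXTERNAL,cv2.CHAIN_APPROX_NONE)[0],key=len);print("rackrect",cv2.minAreaRect(c))
m=comp((hsv[...,2]>180)&(hsv[...,1]<60),215,215)
c=max(cv2.findContours(m.astype(np.uint8),cv2.RETR_EXTERNAL,cv2.CHAIN_APPROX_NONE)[0],key=len);print("mixrect",cv2.minAreaRect(c))
t=T["pixels"][:,:,::-1]; s=S["pixels"][:,:,::-1]
b=np.hstack([cv2.resize(t[185:255,425:495],(400,400),interpolation=cv2.INTER_CUBIC),cv2.resize(t[185:255,203:273],(400,400),interpolation=cv2.INTER_CUBIC)])
cv2.imwrite("pics/crop3.png",b)
```

```text
mouth top [425.1 111.8 110. ] scene [425.1 111.5 110. ] (array([425. , 111.7, 109.9]), np.float64(0.2))
stand [[628.6, 46.3, 95.0], [652.1, -14.5, 95.0], [592.6, -36.6, 95.0], [569.6, 23.4, 95.0]] [610.7   4.7  95. ]
65.2 -68.9
63.5 -159.6
64.3 110.9
63.3 21.2
plate ((423.250244140625, 295.6185302734375), (52.60065841674805, 54.947235107421875), 133.9856719970703) [ 446.3 -192.2    6. ]
pad ((235.0855255126953, 217.3170928955078), (29.20722198486328, 29.889629364013672), 71.87830352783203) [616.  249.2  70. ] 726
rackrect ((460.0360107421875, 219.552001953125), (55.00728225708008, 47.40464782714844), 10.304845809936523)
mixrect ((235.84400939941406, 219.057373046875), (43.28831481933594, 54.11711502075195), 83.82982635498047)
```

View pics/crop3.png

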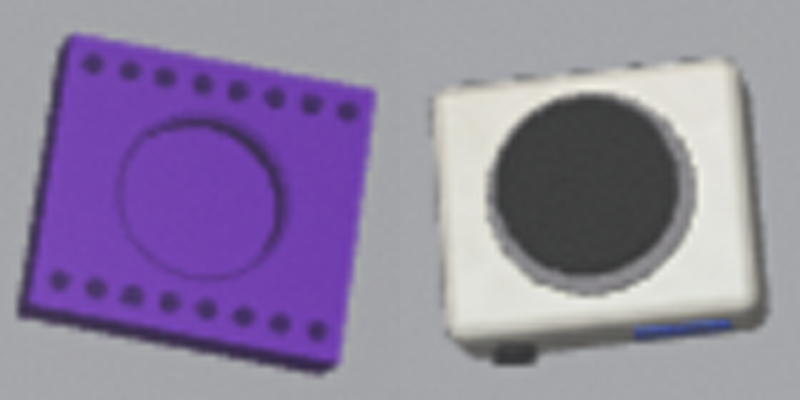

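```bash
python3 -m inch '[{"gripper":0.0854,"spin":-3.2},{"tx":0.029,"ty":-0.036},{"tx":0.029,"ty":-0.036},{"tx":0.029,"ty":-0.036},{"tx":0.029,"ty":-0.036},{"tx":0.029,"ty":-0.036},{"tx":0.029,"ty":-0.036},{"tx":0.029,"ty":-0.036}]' 100
python3 - <<'E'
from h import *
F=np.load("F.npy",allow_pickle=True).item(); T=F["top"]
print(atz(T,459.9,219.1,26),atz(T,235.5,217,70))
E
```

```text
[ 628.0654395  -281.82379304   26.        ] [616.76357941 248.2521111   70.        ]$[0]: bad value
```

```bash
python3 -m inch '[{"gripper":0.0854,"tx":0,"ty":0,"tz":0,"spin":-3.2},{"gripper":0.0854,"tx":0.029,"ty":-0.036,"tz":0,"spin":0},{"gripper":0.0854,"tx":0.029,"ty":-0.036,"tz":0,"spin":0},{"gripper":0.0854,"tx":0.029,"ty":-0.036,"tz":0,"spin":0},{"gripper":0.0854,"tx":0.029,"ty":-0.036,"tz":0,"spin":0},{"gripper":0.0854,"tx":0.029,"ty":-0.036,"tz":0,"spin":0},{"gripper":0.0854,"tx":0.029,"ty":-0.036,"tz":0,"spin":0},{"gripper":0.0854,"tx":0.029,"ty":-0.036,"tz":0,"spin":0}]' 100
```

```text
clock: 2.15
eef_pos: [291.4, -284.5, 231.5]
tcp_rot: [3.141, -0.0, 0.369]
contact_force: [1.7, -0.1, 1.2]
opening: 1.001
```

```bash
python3 -m inch '[{"gripper":0.0854,"tx":0.030,"ty":-0.036,"tz":0.006,"spin":0},{"gripper":0.0854,"tx":0.030,"ty":-0.036,"tz":0.006,"spin":0},{"gripper":0.0854,"tx":0.030,"ty":-0.036,"tz":0.006,"spin":0},{"gripper":0.0854,"tx":0.030,"ty":-0.036,"tz":0.006,"spin":0},{"gripper":0.0854,"tx":0.030,"ty":-0.036,"tz":0.006,"spin":0},{"gripper":0.0854,"tx":0.030,"ty":-0.036,"tz":0.006,"spin":0},{"gripper":0.0854,"tx":0.030,"ty":-0.036,"tz":0.006,"spin":0},{"gripper":0.0854,"tx":0.028,"ty":-0.034,"tz":0.004,"spin":0}]' 100
python3 - <<'E'
from h import *
f=grab_frame("wrist");cv2.imwrite("pics/w1.png",f["pixels"][:,:,::-1]);s=sense();print(s["clock"],s["eef_pos"],s["tcp_rot"])
print(f["extrinsics"].round(3).tolist())
E
```

```text
clock: 2.95
eef_pos: [410.1, 68.7, 185.3]
tcp_rot: [3.141, -0.001, 0.37]
contact_force: [1.4, 0.2, 0.3]
opening: 0.997
3.0 [412.3595228   73.41994509 185.2378343 ] [-3.13974875 -0.00354753  0.37080258]
[[0.364, -0.893, -0.263, 476.918], [-0.931, -0.349, -0.103, 95.084], [0.0, 0.283, -0.959, 327.412], [0.0, 0.0, 0.0, 1.0]]
```

View pics/w1.png

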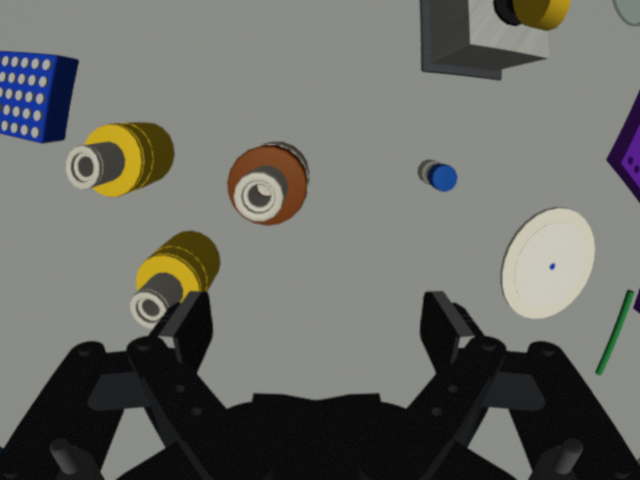

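Run:
```python
from h import *
f=grab_frame("wrist")
p=atz(f,259,195.5,110,True);print("mouth",p.round(1))
s=sense();print(s["clock"],s["eef_pos"],s["tcp_rot"])
y=s["tcp_rot"][2];d=np.array([425,111.8])-s["eef_pos"][:2];print("tx,ty",d@[np.cos(y),np.sin(y)],d@[np.sin(y),-np.cos(y)])
```

```text
mouth [427.9 116.5 110. ]
3.05 [411.27496593  70.75000145 185.26825358] [-3.14086762e+00 -1.74822787e-03  3.74246956e-01]
tx,ty 27.7817490782182 -33.19116386870012
```

```bash
python3 -m inch '[{"gripper":0.0854,"tx":0.014,"ty":-0.016,"tz":0,"spin":0},{"gripper":0.0854,"tx":0.014,"ty":-0.017,"tz":0,"spin":0},{"gripper":0.0854,"tx":0,"ty":0,"tz":0.02,"spin":0},{"gripper":0.0854,"tx":0,"ty":0,"tz":0.02,"spin":0},{"gripper":0.0854,"tx":0,"ty":0,"tz":0.01,"spin":0},{"gripper":0.0854,"tx":0,"ty":0,"tz":0,"spin":0},{"gripper":0.0854,"tx":0,"ty":0,"tz":0,"spin":0},{"gripper":0.0854,"tx":0,"ty":0,"tz":0,"spin":0}]' 100
python3 - <<'E'
from h import *
f=grab_frame("wrist");cv2.imwrite("pics/w2.png",f["pixels"][:,:,::-1]);s=sense();print(s["clock"],s["eef_pos"],s["tcp_rot"],s["qvel"].round(3))
np.save("w.npy",f,allow_pickle=True)
E
```

```text
clock: 3.85
eef_pos: [424.6, 107.3, 136.1]
tcp_rot: [3.141, -0.001, 0.369]
contact_force: [0.2, -0.4, -0.2]
opening: 1.001
3.9 [424.55040996 107.35100926 136.10283774] [ 3.14140488e+00 -1.41269219e-03  3.69341847e-01] [ 0.002  0.001  0.003  0.001 -0.003  0.001]
```

View pics/w2.png

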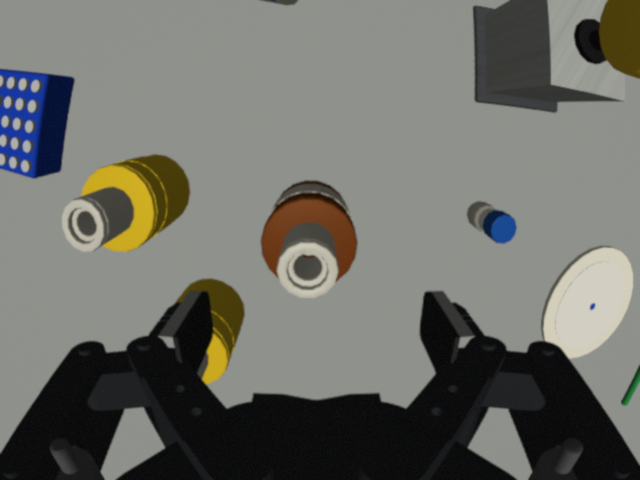

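Run:
```python
from h import *
f=np.load("w.npy",allow_pickle=True).item();T=np.load("F.npy",allow_pickle=True).item()["top"]
p=atz(f,308,267,110,True);print("mouth",p.round(1))
print("yellows",atz(T,267.6,348.6,110),atz(T,235,309,110))
y=.3693
for q in (p,np.array([425,111.8,0])):
    d=q[:2]-[424.55,107.35];print("tx,ty",d@[np.cos(y),np.sin(y)],d@[np.sin(y),-np.cos(y)])
```

```text
mouth [426.8 112.6 110. ]
yellows [319.84366238 161.25604952 110.        ] [402.380124  233.8808699 110.       ]
tx,ty 4.024741819606169 -4.027094128506751
tx,ty 2.0259451901338723 -3.9875488820293405
```

```bash
python3 -m inch '[{"gripper":0.0854,"tx":0.003,"ty":-0.004,"tz":0.01,"spin":0},{"gripper":0.0854,"tx":0,"ty":0,"tz":0.02,"spin":0},{"gripper":0.0854,"tx":0,"ty":0,"tz":0.02,"spin":0},{"gripper":0.0854,"tx":0,"ty":0,"tz":0.01,"spin":0},{"gripper":0.0854,"tx":0,"ty":0,"tz":0,"spin":0},{"gripper":0.02,"tx":0,"ty":0,"tz":0,"spin":0},{"gripper":0.02,"tx":0,"ty":0,"tz":0,"spin":0},{"gripper":0.02,"tx":0,"ty":0,"tz":0,"spin":0}]' 100
python3 - <<'E'
from h import *
f=grab_frame("wrist");cv2.imwrite("pics/w3.png",f["pixels"][:,:,::-1]);s=sense();print(s["clock"],s["eef_pos"],s["tcp_rot"],s["contact_force"],s["opening"])
E
```

```text
clock: 4.7
eef_pos: [425.9, 112.4, 76.0]
tcp_rot: [3.141, -0.001, 0.37]
contact_force: [0.3, -0.2, -0.3]
opening: 0.516
4.75 [425.79356087 112.3173888   75.91942943] [ 3.14145140e+00 -1.29700994e-03  3.69571413e-01] [-0.5379616  -0.71116944  0.16851847] 0.42313840058264923
```

View pics/w3.png

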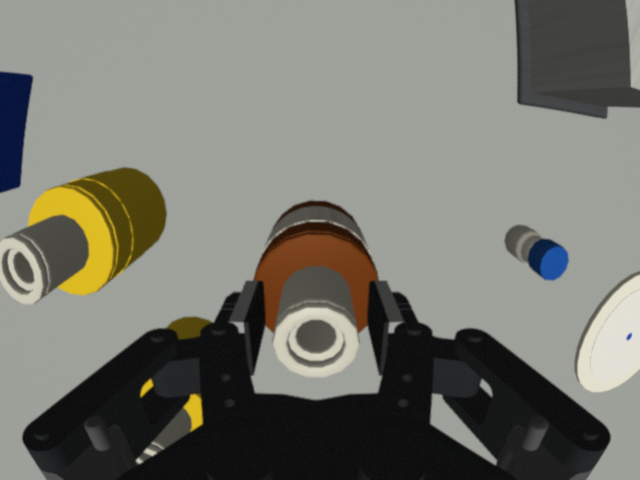

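```bash
python3 -m inch '[{"gripper":0.02,"tx":0,"ty":0,"tz":0,"spin":0},{"gripper":0.02,"tx":0,"ty":0,"tz":0,"spin":0},{"gripper":0.02,"tx":0,"ty":0,"tz":0,"spin":0},{"gripper":0.02,"tx":0,"ty":0,"tz":-0.01,"spin":0},{"gripper":0.02,"tx":0,"ty":0,"tz":-0.02,"spin":0},{"gripper":0.02,"tx":0,"ty":0,"tz":-0.03,"spin":0},{"gripper":0.02,"tx":0,"ty":0,"tz":-0.03,"spin":0},{"gripper":0.02,"tx":0,"ty":0,"tz":-0.01,"spin":0}]' 100
python3 - <<'E'
from h import *
s=sense();y=s["tcp_rot"][2];d=np.array([616.5,248.5])-s["eef_pos"][:2];print("tx,ty",d@[np.cos(y),np.sin(y)],d@[np.sin(y),-np.cos(y)])
E
```

```text
clock: 5.55
eef_pos: [426.6, 112.5, 178.2]
tcp_rot: [3.141, -0.004, 0.37]
contact_force: [1.1, 0.2, -3.0]
opening: 0.336
tx,ty 226.1808881147538 -58.202955080845584
```

```bash
python3 -m inch '[{"gripper":0.02,"tx":0.02,"ty":-0.005,"tz":0,"spin":0},{"gripper":0.02,"tx":0.036,"ty":-0.009,"tz":0,"spin":0},{"gripper":0.02,"tx":0.04,"ty":-0.01,"tz":0,"spin":0},{"gripper":0.02,"tx":0.04,"ty":-0.01,"tz":0,"spin":0},{"gripper":0.02,"tx":0.04,"ty":-0.01,"tz":0,"spin":0},{"gripper":0.02,"tx":0.03,"ty":-0.008,"tz":0,"spin":0},{"gripper":0.02,"tx":0.02,"ty":-0.006,"tz":0,"spin":0},{"gripper":0.02,"tx":0,"ty":0,"tz":0,"spin":0}]' 100
python3 - <<'E'
from h import *
for n in("scene","wrist"):
    f=grab_frame(n);cv2.imwrite(f"pics/{n}4.png",f["pixels"][:,:,::-1])
    if n=="scene": np.save("s4.npy",f,allow_pickle=True)
s=sense();print(s["clock"],s["eef_pos"],s["tcp_rot"],s["contact_force"],s["opening"])
E
```

```text
clock: 6.35
eef_pos: [616.6, 249.4, 173.9]
tcp_rot: [-3.141, -0.0, 0.37]
contact_force: [-0.1, -0.2, -3.3]
opening: 0.334
6.45 [614.22924892 247.62378052 173.87929626] [3.14147325e+00 2.45341317e-03 3.69896107e-01] [-0.51414169 -0.46473394 -2.70257788] 0.33190009835776274
```

View pics/scene4.png

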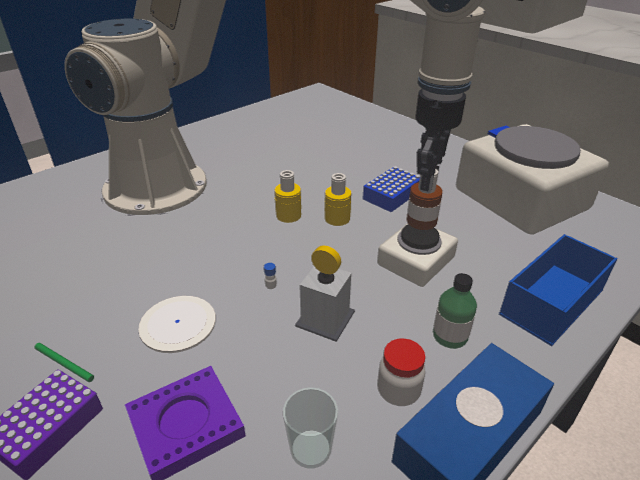

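View pics/wrist4.png

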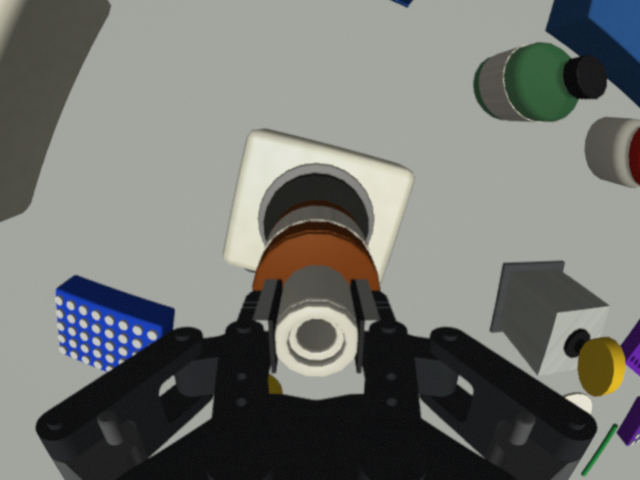

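```bash
python3 -m inch '[{"gripper":0.02,"tx":0.002,"ty":0,"tz":0.012,"spin":0},{"gripper":0.02,"tx":0,"ty":0,"tz":0.008,"spin":0},{"gripper":0.02,"tx":0,"ty":0,"tz":0.004,"spin":0},{"gripper":0.02,"tx":0,"ty":0,"tz":0.003,"spin":0},{"gripper":0.02,"tx":0,"ty":0,"tz":0.003,"spin":0},{"gripper":0.02,"tx":0,"ty":0,"tz":0.003,"spin":0},{"gripper":0.02,"tx":0,"ty":0,"tz":0.003,"spin":0},{"gripper":0.02,"tx":0,"ty":0,"tz":0,"spin":0}]' 100
```

```text
clock: 7.25
eef_pos: [617.0, 248.5, 139.5]
tcp_rot: [3.141, -0.0, 0.37]
contact_force: [-2.7, -1.9, 4.5]
opening: 0.334
```

```bash
python3 -m inch '[{"gripper":0.02,"tx":0,"ty":0,"tz":0.002,"spin":0},{"gripper":0.02,"tx":0,"ty":0,"tz":0.001,"spin":0},{"gripper":0.02,"tx":0,"ty":0,"tz":0.001,"spin":0},{"gripper":0.02,"tx":0,"ty":0,"tz":0,"spin":0},{"gripper":0.02,"tx":0,"ty":0,"tz":0,"spin":0},{"gripper":0.02,"tx":0,"ty":0,"tz":0,"spin":0},{"gripper":0.02,"tx":0,"ty":0,"tz":0,"spin":0},{"gripper":0.02,"tx":0,"ty":0,"tz":0,"spin":0}]' 100
python3 - <<'E'
from h import *
f=grab_frame("scene");cv2.imwrite(f"pics/s5.png",cv2.resize(f["pixels"][150:290,360:480,::-1],(600,700))[:600])
s=sense();print(s["clock"],s["eef_pos"],s["tcp_rot"],s["contact_force"],s["opening"])
E
```

```text
clock: 8.05
eef_pos: [617.5, 248.8, 138.2]
tcp_rot: [3.141, -0.002, 0.37]
contact_force: [-7.7, -3.4, 21.5]
opening: 0.334
8.1 [617.49443394 248.75029144 138.16450238] [ 3.14139912e+00 -1.77855343e-03  3.69703697e-01] [-7.63234917 -3.61950878 20.59259751] 0.3369865124618987
```

View pics/s5.png

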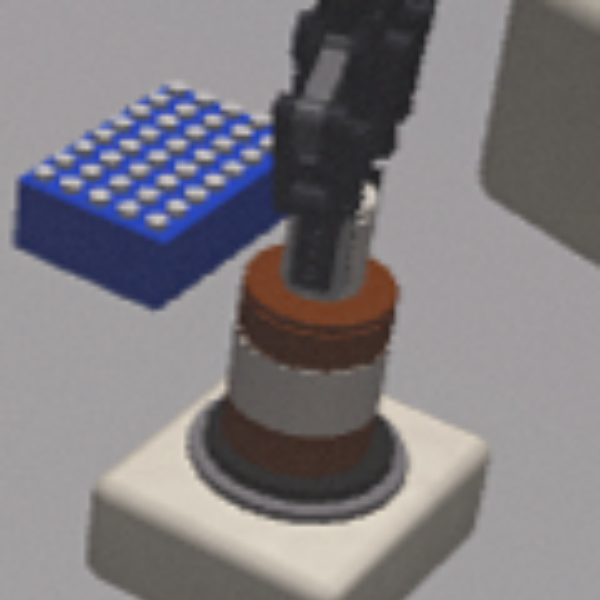

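```bash
python3 -m inch '[{"gripper":0.02,"tx":0,"ty":0,"tz":0,"spin":0},{"gripper":0.02,"tx":0,"ty":0,"tz":0,"spin":0},{"gripper":0.02,"tx":0,"ty":0,"tz":0,"spin":0},{"gripper":0.02,"tx":0,"ty":0,"tz":0,"spin":0},{"gripper":0.02,"tx":0,"ty":0,"tz":-0.005,"spin":0},{"gripper":0.02,"tx":0,"ty":0,"tz":-0.02,"spin":0},{"gripper":0.02,"tx":0,"ty":0,"tz":-0.04,"spin":0},{"gripper":0.02,"tx":0,"ty":0,"tz":-0.04,"spin":0}]' 100
```

```text
clock: 8.9
eef_pos: [616.6, 248.6, 240.5]
tcp_rot: [-3.141, 0.001, 0.37]
contact_force: [1.2, 0.3, -3.0]
opening: 0.336
```

```bash
python3 -m inch '[{"gripper":0.02,"tx":-0.008,"ty":0.022,"tz":-0.025,"spin":0},{"gripper":0.02,"tx":-0.015,"ty":0.041,"tz":-0.01,"spin":0},{"gripper":0.02,"tx":-0.016,"ty":0.044,"tz":0,"spin":0},{"gripper":0.02,"tx":-0.016,"ty":0.044,"tz":0,"spin":0},{"gripper":0.02,"tx":-0.016,"ty":0.044,"tz":0,"spin":0},{"gripper":0.02,"tx":-0.016,"ty":0.044,"tz":0,"spin":0},{"gripper":0.02,"tx":-0.016,"ty":0.044,"tz":0,"spin":0},{"gripper":0.02,"tx":-0.016,"ty":0.044,"tz":0,"spin":0}]' 100
python3 - <<'E'
from h import *
s=sense();y=s["tcp_rot"][2];d=np.array([628,-282])-s["eef_pos"][:2];print(s["eef_pos"],"tx,ty",d@[np.cos(y),np.sin(y)],d@[np.sin(y),-np.cos(y)])
E
```

```text
clock: 9.7
eef_pos: [624.2, -101.0, 275.2]
tcp_rot: [3.141, -0.001, 0.37]
contact_force: [1.2, 0.4, -3.2]
opening: 0.338
[ 624.20226854 -101.03565531  275.16798106] tx,ty -61.854598706686886 170.10739382413584
```

```bash
python3 -m inch '[{"gripper":0.02,"tx":-0.015,"ty":0.044,"tz":0,"spin":0},{"gripper":0.02,"tx":-0.015,"ty":0.044,"tz":0.0,"spin":0},{"gripper":0.02,"tx":-0.015,"ty":0.04,"tz":0.01,"spin":0},{"gripper":0.02,"tx":-0.012,"ty":0.03,"tz":0.03,"spin":0},{"gripper":0.02,"tx":-0.004,"ty":0.01,"tz":0.04,"spin":0},{"gripper":0.02,"tx":0,"ty":0,"tz":0.03,"spin":0},{"gripper":0.02,"tx":0,"ty":0,"tz":0.01,"spin":0},{"gripper":0.02,"tx":0,"ty":0,"tz":0,"spin":0}]' 100
python3 - <<'E'
from h import *
for n in("scene","wrist"):
    f=grab_frame(n);np.save(f"{n}6.npy",f,allow_pickle=True);cv2.imwrite(f"pics/{n}6.png",f["pixels"][:,:,::-1])
s=sense();print(s["clock"],s["eef_pos"],s["tcp_rot"],s["contact_force"],s["opening"])
E
```

```text
clock: 10.5
eef_pos: [627.2, -277.4, 153.6]
tcp_rot: [-3.139, 0.002, 0.37]
contact_force: [0.7, -0.7, -2.1]
opening: 0.329
10.6 [ 629.05731311 -277.88068763  156.76482111] [ 3.14018101e+00 -1.55354706e-03  3.70219985e-01] [-0.79046115 -0.01102385 -1.92080396] 0.33591541194899877
```

View pics/scene6.png

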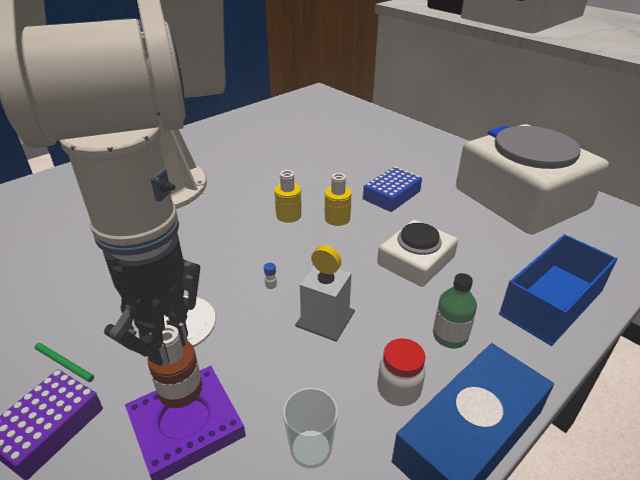

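View pics/wrist6.png

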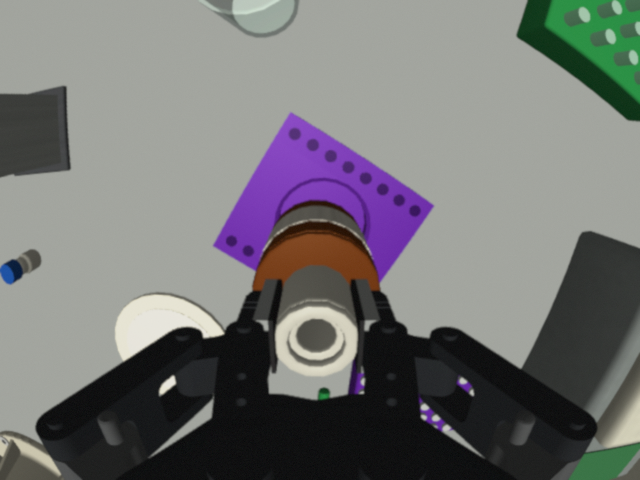

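Run:
```python
from h import *
F=np.load("F.npy",allow_pickle=True).item()
a=np.linspace(0,2*np.pi,60)
out=[]
for n,(x0,y0) in (("top",(425,185)),("scene",(124,360))):
    f=F[n];im=cv2.resize(f["pixels"][y0:y0+70 if n=="top" else y0+120,x0:x0+70 if n=="top" else x0+120,::-1],(400,400),interpolation=cv2.INTER_CUBIC);k=400/(70 if n=="top" else 120)
    for z,col in((26,(0,255,255)),):
        for p in proj(f,np.c_[628+34*np.cos(a),-282+34*np.sin(a),0*a+z]): cv2.circle(im,tuple(int(v) for v in ((p-[x0,y0]+.5)*k)),1,col,-1)
    out.append(im)
cv2.imwrite("pics/well.png",np.hstack(out))
```

```text
(no output)
```

View pics/well.png

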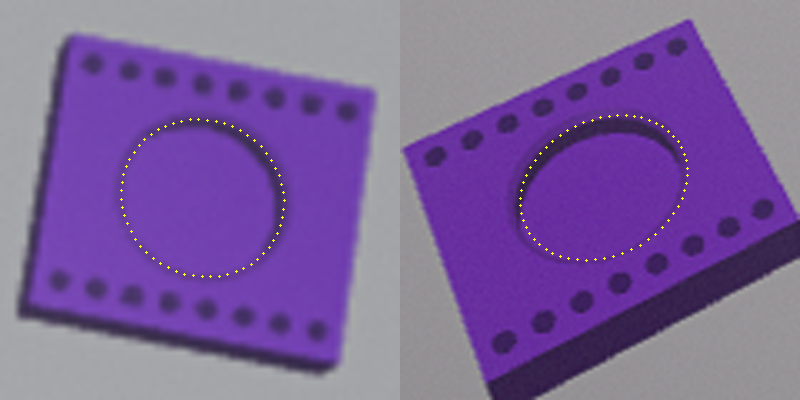

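```bash
python3 -m inch '[{"gripper":0.02,"tx":-0.002,"ty":0.004,"tz":0,"spin":0},{"gripper":0.02,"tx":0,"ty":0,"tz":0.01,"spin":0},{"gripper":0.02,"tx":0,"ty":0,"tz":0.015,"spin":0},{"gripper":0.02,"tx":0,"ty":0,"tz":0.015,"spin":0},{"gripper":0.02,"tx":0,"ty":0,"tz":0.005,"spin":0},{"gripper":0.02,"tx":0,"ty":0,"tz":0,"spin":0},{"gripper":0.02,"tx":0,"ty":0,"tz":0,"spin":0},{"gripper":0.02,"tx":0,"ty":0,"tz":0,"spin":0}]' 100
```

```text
clock: 11.4
eef_pos: [628.0, -282.6, 110.8]
tcp_rot: [3.141, -0.001, 0.37]
contact_force: [0.7, 0.6, -2.8]
opening: 0.331
```

```bash
python3 -m inch '[{"gripper":0.02,"tx":0,"ty":0,"tz":0.005,"spin":0},{"gripper":0.02,"tx":0,"ty":0,"tz":0.005,"spin":0},{"gripper":0.02,"tx":0,"ty":0,"tz":0.004,"spin":0},{"gripper":0.02,"tx":0,"ty":0,"tz":0.003,"spin":0},{"gripper":0.02,"tx":0,"ty":0,"tz":0.003,"spin":0},{"gripper":0.02,"tx":0,"ty":0,"tz":0.002,"spin":0},{"gripper":0.02,"tx":0,"ty":0,"tz":0.001,"spin":0},{"gripper":0.02,"tx":0,"ty":0,"tz":0,"spin":0}]' 100
```

```text
clock: 12.2
eef_pos: [627.6, -282.4, 88.4]
tcp_rot: [3.142, -0.0, 0.37]
contact_force: [-3.2, 1.8, 5.6]
opening: 0.33
```

```bash
python3 -m inch '[{"gripper":0.02,"tx":0,"ty":0,"tz":-0.001,"spin":0},{"gripper":0.05,"tx":0,"ty":0,"tz":0,"spin":0},{"gripper":0.06,"tx":0,"ty":0,"tz":0,"spin":0},{"gripper":0.06,"tx":0,"ty":0,"tz":0,"spin":0},{"gripper":0.06,"tx":0,"ty":0,"tz":-0.01,"spin":0},{"gripper":0.06,"tx":0,"ty":0,"tz":-0.03,"spin":0},{"gripper":0.06,"tx":0,"ty":0,"tz":-0.04,"spin":0},{"gripper":0.06,"tx":0,"ty":0,"tz":-0.04,"spin":0}]' 100
python3 - <<'E'
from h import *
for n in("scene","wrist"):
    f=grab_frame(n);np.save(f"{n}7.npy",f,allow_pickle=True);cv2.imwrite(f"pics/{n}7.png",f["pixels"][:,:,::-1])
s=sense();print(s["clock"],s["eef_pos"],s["tcp_rot"],s["contact_force"],s["opening"])
E
```

```text
clock: 13.0
eef_pos: [627.3, -282.3, 210.0]
tcp_rot: [-3.141, 0.0, 0.37]
contact_force: [1.3, -0.7, -0.7]
opening: 0.703
13.1 [ 630.78187023 -283.877844    215.80201227] [ 3.13396864 -0.00749152  0.36966485] [ 0.62926238 -0.49716221  1.72687068] 0.7033976452893026
```

View pics/scene7.png

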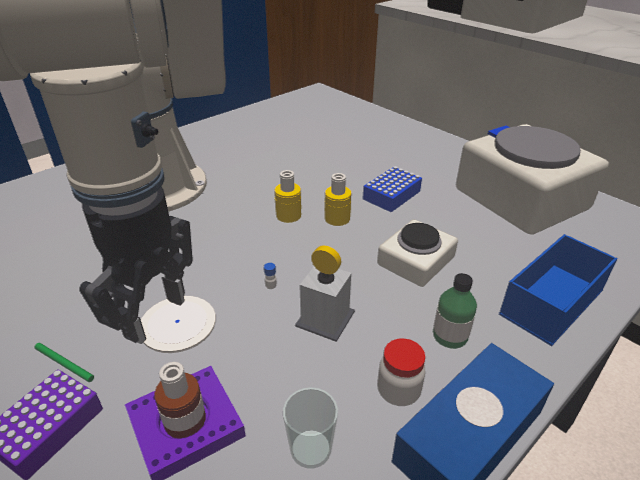

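View pics/wrist7.png

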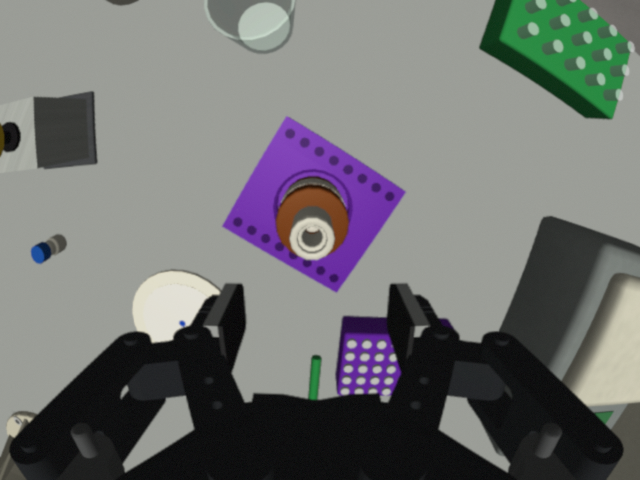

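The scene view shows the jar upright in the well, mouth at ≈(173,371), and the gripper clear of it. I'll measure the mouth position, then work out the rod handle.

Run:
```python
from h import *
S=np.load("scene7.npy",allow_pickle=True).item();F=np.load("F.npy",allow_pickle=True).item()
a=np.linspace(0,2*np.pi,60)
def ov(f,x0,y0,w,pts,k):
    im=cv2.resize(f["pixels"][y0:y0+w,x0:x0+w,::-1],(400,400),interpolation=cv2.INTER_CUBIC)
    for p in proj(f,pts): cv2.circle(im,tuple(int(v) for v in ((p-[x0,y0]+.5)*400/w)),1,(0,255,255),-1)
    return im
c=np.array([627.6,-282.4])
A=ov(S,140,355,90,np.vstack([np.c_[c[0]+15.5*np.cos(a),c[1]+15.5*np.sin(a),0*a+122],np.c_[c[0]+29*np.cos(a),c[1]+29*np.sin(a),0*a+83]]),0)
# disc overlay in initial scene / top
def disc(c,yaw):
    n=np.array([np.sin(yaw),-np.cos(yaw),0]);u=np.array([np.cos(yaw),np.sin(yaw),0]);z=np.array([0,0,1.])
    return np.vstack([c+s*7*n+24*np.cos(t)*u+24*np.sin(t)*z for s in(-1,1) for t in a])
d=disc(np.array([610.7,4.7,135.]),np.radians(21.2))
B=ov(F["scene"],290,235,80,d,0);C=ov(F["top"],312,190,55,d,0)
cv2.imwrite("pics/ov.png",np.hstack([cv2.resize(x,(266,266)) for x in (A,B,C)]))
cv2.imwrite("pics/ov2.png",np.hstack([B,C]));cv2.imwrite("pics/ov1.png",A)
s=sense();y=s["tcp_rot"][2];d=np.array([610.7,4.7])-s["eef_pos"][:2];print(s["eef_pos"],y,"tx,ty",d@[np.cos(y),np.sin(y)],d@[np.sin(y),-np.cos(y)])
```

```text
[ 630.78187023 -283.877844    215.80201227] 0.3696648465741159 tx,ty 85.53871358685093 -276.3396135903234
```

View pics/ov2.png

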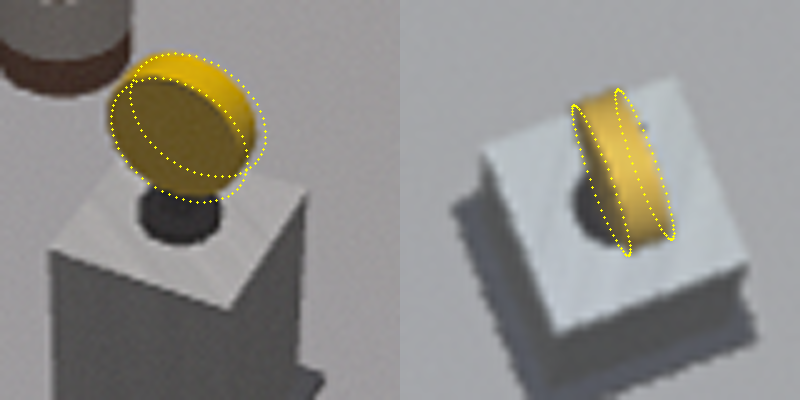

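View pics/ov1.png

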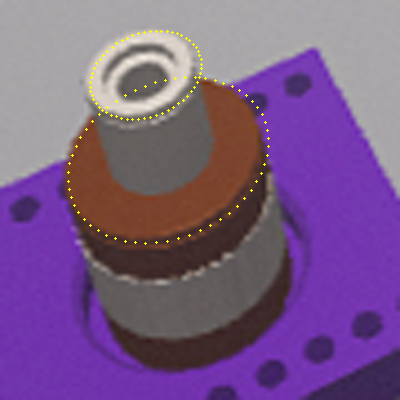

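```bash
python3 -m inch '[{"gripper":0.06,"tx":0.006,"ty":-0.02,"tz":0,"spin":0},{"gripper":0.06,"tx":0.014,"ty":-0.044,"tz":0,"spin":0},{"gripper":0.06,"tx":0.015,"ty":-0.046,"tz":0,"spin":0},{"gripper":0.06,"tx":0.015,"ty":-0.046,"tz":0,"spin":0},{"gripper":0.06,"tx":0.015,"ty":-0.046,"tz":0,"spin":0},{"gripper":0.06,"tx":0.013,"ty":-0.042,"tz":0,"spin":0},{"gripper":0.06,"tx":0.008,"ty":-0.024,"tz":0,"spin":0},{"gripper":0.06,"tx":0.002,"ty":-0.006,"tz":0,"spin":0}]' 60
python3 -m inch '[{"gripper":0.06,"tx":0,"ty":0,"tz":0,"spin":0},{"gripper":0.06,"tx":0,"ty":0,"tz":0,"spin":0},{"gripper":0.06,"tx":0,"ty":0,"tz":0,"spin":0},{"gripper":0.06,"tx":0,"ty":0,"tz":0.01,"spin":0},{"gripper":0.06,"tx":0,"ty":0,"tz":0.01,"spin":0},{"gripper":0.06,"tx":0,"ty":0,"tz":0.005,"spin":0},{"gripper":0.06,"tx":0,"ty":0,"tz":0,"spin":0},{"gripper":0.06,"tx":0,"ty":0,"tz":0,"spin":0}]' 60
python3 - <<'E'
from h import *
for n in("scene","wrist"):
    f=grab_frame(n);np.save(f"{n}8.npy",f,allow_pickle=True);cv2.imwrite(f"pics/{n}8.png",f["pixels"][:,:,::-1])
s=sense();print(s["clock"],s["eef_pos"],s["tcp_rot"],s["contact_force"],s["opening"])
E
```

```text
clock: 13.9
eef_pos: [609.2, 8.4, 207.5]
tcp_rot: [-3.14, 0.001, 0.373]
contact_force: [-0.0, 0.7, -0.0]
opening: 0.698
clock: 14.7
eef_pos: [610.5, 4.8, 183.0]
tcp_rot: [-3.141, 0.0, 0.37]
contact_force: [0.7, -0.6, 0.8]
opening: 0.703
14.8 [610.83115647   4.88699845 183.55074294] [ 3.14143215e+00 -4.32798662e-04  3.69636031e-01] [ 0.3378338  -0.05784365 -0.02214437] 0.703813701787719
```

View pics/wrist8.png

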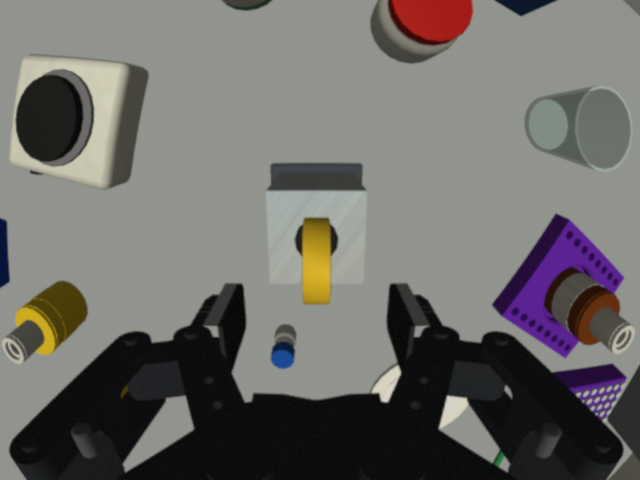

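```bash
python3 -m inch '[{"gripper":0.06,"tx":0,"ty":0,"tz":0.015,"spin":0},{"gripper":0.05,"tx":0,"ty":0,"tz":0.02,"spin":0},{"gripper":0.05,"tx":0,"ty":0,"tz":0.02,"spin":0},{"gripper":0.05,"tx":0,"ty":0,"tz":0.01,"spin":0},{"gripper":0.05,"tx":0,"ty":0,"tz":0.002,"spin":0},{"gripper":0.03,"tx":0,"ty":0,"tz":0,"spin":0},{"gripper":0.005,"tx":0,"ty":0,"tz":0,"spin":0},{"gripper":0.005,"tx":0,"ty":0,"tz":0,"spin":0}]' 60
python3 - <<'E'
from h import *
for n in("scene","wrist"):
    f=grab_frame(n);np.save(f"{n}9.npy",f,allow_pickle=True);cv2.imwrite(f"pics/{n}9.png",f["pixels"][:,:,::-1])
s=sense();print(s["clock"],s["eef_pos"],s["tcp_rot"],s["contact_force"],s["opening"])
E
```

```text
clock: 15.6
eef_pos: [611.4, 4.9, 117.4]
tcp_rot: [3.141, -0.002, 0.37]
contact_force: [0.0, -0.0, -0.1]
opening: 0.157
15.7 [611.34033305   4.92921812 117.29879774] [ 3.14096392e+00 -1.78753096e-03  3.69625996e-01] [ 0.53736453 -0.43392594  3.59881237] 0.15346899097980368
```

View pics/wrist9.png

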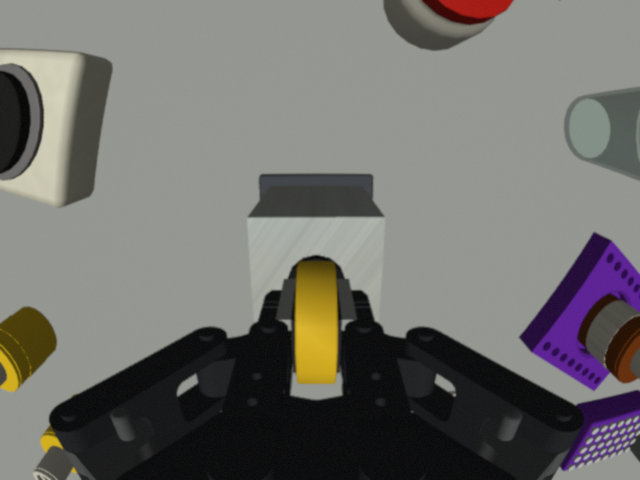

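```bash
python3 -m inch '[{"gripper":0.005,"tx":0,"ty":0,"tz":0,"spin":0},{"gripper":0.005,"tx":0,"ty":0,"tz":-0.01,"spin":0},{"gripper":0.005,"tx":0,"ty":0,"tz":-0.02,"spin":0},{"gripper":0.005,"tx":0,"ty":0,"tz":-0.03,"spin":0},{"gripper":0.005,"tx":0,"ty":0,"tz":-0.03,"spin":0},{"gripper":0.005,"tx":0,"ty":0,"tz":-0.03,"spin":0},{"gripper":0.005,"tx":0,"ty":0,"tz":-0.02,"spin":0},{"gripper":0.005,"tx":0,"ty":0,"tz":-0.01,"spin":0}]' 80
python3 - <<'E'
from h import *
for n in("scene","top"):
    f=grab_frame(n);np.save(f"{n}10.npy",f,allow_pickle=True);cv2.imwrite(f"pics/{n}10.png",f["pixels"][:,:,::-1])
s=sense();print(s["clock"],s["eef_pos"],s["tcp_rot"],s["contact_force"],s["opening"])
E
```

```text
clock: 16.5
eef_pos: [611.2, 4.9, 268.9]
tcp_rot: [3.141, -0.003, 0.37]
contact_force: [-0.4, -0.4, -0.7]
opening: 0.153
16.6 [611.11680341   4.87452798 267.772953  ] [ 3.14071457e+00 -2.22925760e-03  3.69664890e-01] [ 0.23127534  0.11260381 -1.25883459] 0.1532066946537536
```

View pics/scene10.png

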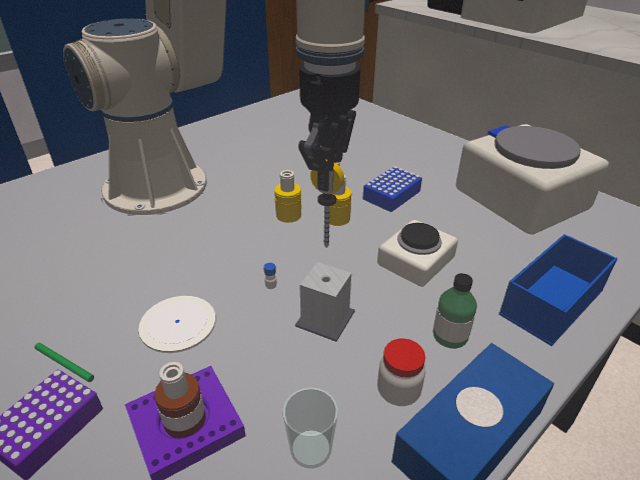

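Run:
```python
from h import *
S=np.load("scene10.npy",allow_pickle=True).item()
c=np.array([611.1,4.9])
im=cv2.resize(S["pixels"][150:260,280:370,::-1],(490,600),interpolation=cv2.INTER_CUBIC);k=600/110
def pl(P,col):
    for p in proj(S,P): cv2.circle(im,tuple(int(v) for v in ((p-[280,150]+.5)*k)),2,col,-1)
a=np.linspace(0,2*np.pi,50)
pl(np.c_[c[0]+0*a,c[1]+0*a,160.5+np.linspace(0,85,50)],(0,255,0))
pl(np.c_[c[0]+14*np.cos(a),c[1]+14*np.sin(a),0*a+251.5],(0,255,255))
pl(np.c_[c[0]+14*np.cos(a),c[1]+14*np.sin(a),0*a+245.5],(0,255,255))
cv2.imwrite("pics/rod10.png",im)
```

```text
(no output)
```

View pics/rod10.png

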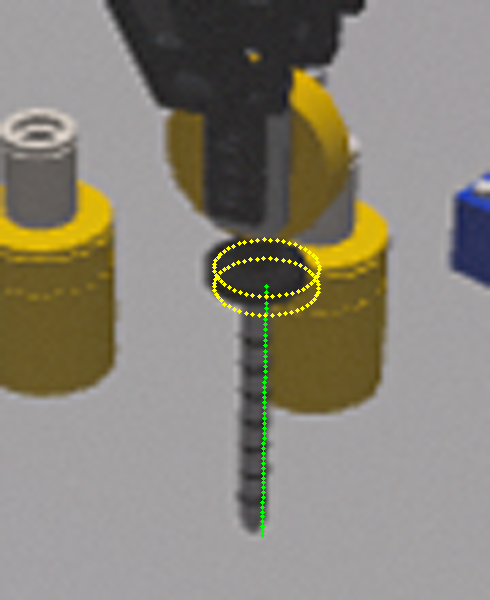

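```bash
python3 -m inch '[{"gripper":0.005,"tx":-0.006,"ty":0.02,"tz":0,"spin":0},{"gripper":0.005,"tx":-0.013,"ty":0.04,"tz":0,"spin":0},{"gripper":0.005,"tx":-0.015,"ty":0.046,"tz":0,"spin":0},{"gripper":0.005,"tx":-0.015,"ty":0.046,"tz":0,"spin":0},{"gripper":0.005,"tx":-0.015,"ty":0.046,"tz":0,"spin":0},{"gripper":0.005,"tx":-0.0125,"ty":0.042,"tz":0,"spin":0},{"gripper":0.005,"tx":-0.008,"ty":0.026,"tz":0,"spin":0},{"gripper":0.005,"tx":-0.002,"ty":0.008,"tz":0,"spin":0}]' 80
python3 -m inch '[{"gripper":0.005,"tx":0,"ty":0,"tz":0,"spin":0},{"gripper":0.005,"tx":0,"ty":0,"tz":0,"spin":0},{"gripper":0.005,"tx":0,"ty":0,"tz":0,"spin":0},{"gripper":0.005,"tx":0,"ty":0,"tz":0.01,"spin":0},{"gripper":0.005,"tx":0,"ty":0,"tz":0.01,"spin":0},{"gripper":0.005,"tx":0,"ty":0,"tz":0.005,"spin":0},{"gripper":0.005,"tx":0,"ty":0,"tz":0,"spin":0},{"gripper":0.005,"tx":0,"ty":0,"tz":0,"spin":0}]' 80
python3 - <<'E'
from h import *
for n in("scene","wrist","top"):
    f=grab_frame(n);np.save(f"{n}11.npy",f,allow_pickle=True);cv2.imwrite(f"pics/{n}11.png",f["pixels"][:,:,::-1])
    s=sense();print(s["clock"],s["eef_pos"],s["tcp_rot"],s["contact_force"],s["opening"])
E
```

```text
clock: 17.4
eef_pos: [627.9, -284.7, 264.1]
tcp_rot: [-3.14, 0.002, 0.367]
contact_force: [0.3, 0.9, -0.6]
opening: 0.153
clock: 18.2
eef_pos: [628.9, -281.7, 241.1]
tcp_rot: [-3.141, 0.0, 0.37]
contact_force: [0.0, -0.6, -0.8]
opening: 0.154
18.25 [ 629.05013255 -281.91374582  241.42704763] [ 3.14140683e+00 -1.26257111e-04  3.69653018e-01] [-0.09146309 -0.13563022 -0.82272986] 0.15194850275742416
18.3 [ 629.11980975 -281.95383402  241.62255528] [ 3.14121454e+00 -3.90119599e-04  3.69585092e-01] [ 0.17634527  0.43619086 -1.18111908] 0.153281391568473
18.35 [ 629.15180564 -281.96034608  241.71341442] [ 3.14111372e+00 -4.92362783e-04  3.69610043e-01] [-0.68141445 -0.22767259 -1.15900711] 0.15402770578977587
```

View pics/scene11.png

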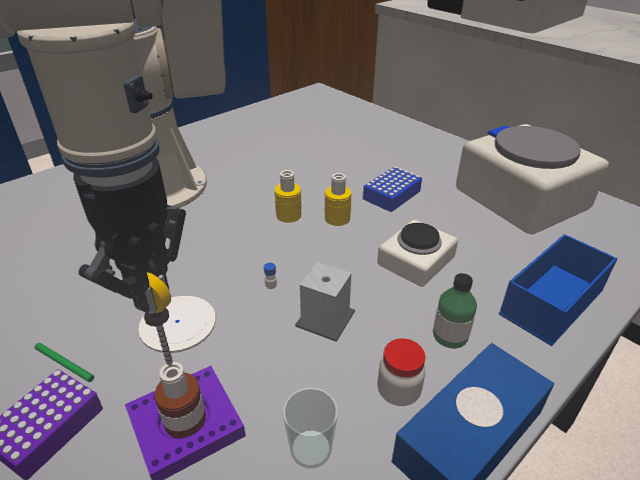

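View pics/wrist11.png

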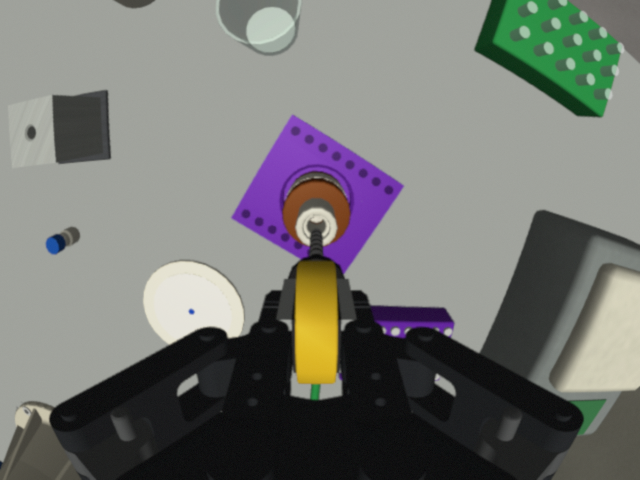

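Run:
```python
from h import *
S=np.load("scene11.npy",allow_pickle=True).item();W=np.load("wrist11.npy",allow_pickle=True).item()
c=np.array([629.1,-281.9])+np.array([-2,-.8])
im=cv2.resize(S["pixels"][300:390,130:205,::-1],(500,600),interpolation=cv2.INTER_CUBIC);k=600/90
def pl(P,col):
    for p in proj(S,P): cv2.circle(im,tuple(int(v) for v in ((p-[130,300]+.5)*k)),1,col,-1)
a=np.linspace(0,2*np.pi,50)
pl(np.c_[c[0]+0*a,c[1]+0*a,134.1+np.linspace(0,85,50)],(0,255,0))
pl(np.c_[c[0],c[1],122],(0,0,255))
pl(np.c_[627.4+15.5*np.cos(a),-282.6+15.5*np.sin(a),0*a+122],(0,255,255))
im2=cv2.resize(W["pixels"][200:270,285:345,::-1],(514,600),interpolation=cv2.INTER_CUBIC)
cv2.imwrite("pics/rod11.png",np.hstack([im,im2])[:, :800])
```

```text
(no output)
```

View pics/rod11.png

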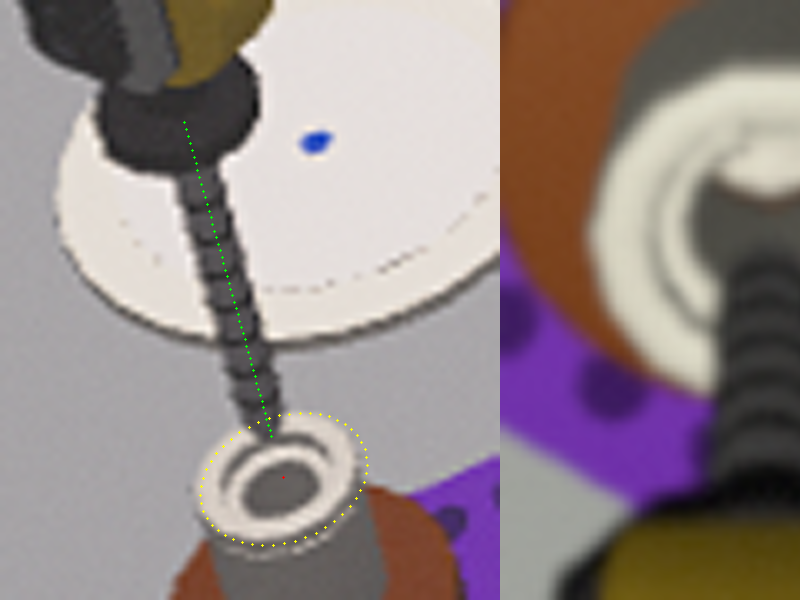

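```bash
python3 -m inch '[{"gripper":0.005,"tx":0.0015,"ty":0,"tz":0,"spin":0},{"gripper":0.005,"tx":0,"ty":0,"tz":0,"spin":0},{"gripper":0.005,"tx":0,"ty":0,"tz":0.005,"spin":0},{"gripper":0.005,"tx":0,"ty":0,"tz":0.006,"spin":0},{"gripper":0.005,"tx":0,"ty":0,"tz":0.006,"spin":0},{"gripper":0.005,"tx":0,"ty":0,"tz":0.006,"spin":0},{"gripper":0.005,"tx":0,"ty":0,"tz":0.006,"spin":0},{"gripper":0.005,"tx":0,"ty":0,"tz":0,"spin":0}]' 80
python3 - <<'E'
from h import *
for n in("scene","wrist"):
    f=grab_frame(n);np.save(f"{n}12.npy",f,allow_pickle=True)
    s=sense();print(s["clock"],s["eef_pos"],s["tcp_rot"],s["contact_force"],s["wrist_torque"])
    cv2.imwrite(f"pics/{n}12.png",cv2.resize(f["pixels"][310:410,130:230,::-1] if n=="scene" else f["pixels"][180:280,265:365,::-1],(600,600),interpolation=cv2.INTER_CUBIC))
E
```

```text
clock: 19.15
eef_pos: [629.7, -281.1, 210.9]
tcp_rot: [-3.14, 0.001, 0.37]
contact_force: [-0.2, 0.3, -1.2]
opening: 0.152
19.2 [ 630.00350432 -281.17433346  211.54750566] [-3.14077712e+00  8.26702821e-04  3.69675145e-01] [ 0.20482918  0.49395346 -0.66778471] [ 0.03629299 -0.01643781 -0.02893095]
19.25 [ 630.2696718  -281.31165718  212.08262416] [-3.14136126e+00  2.35158506e-04  3.69615193e-01] [0.02271699 0.35891635 0.23171518] [ 0.01082026  0.01530822 -0.00517912]
```

View pics/scene12.png

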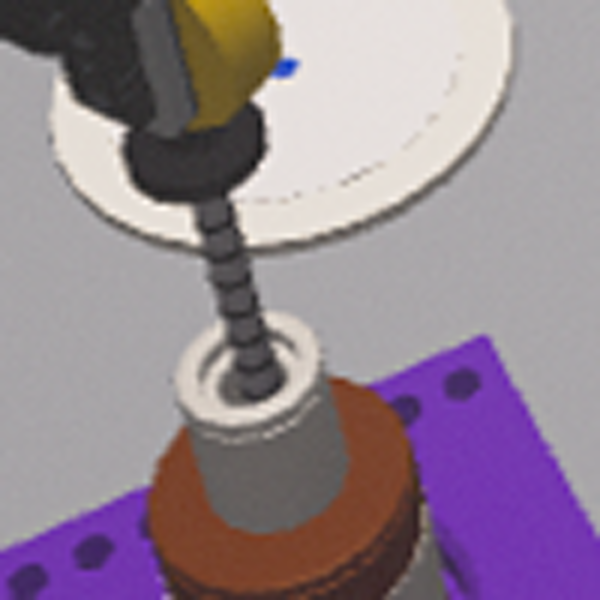

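View pics/wrist12.png

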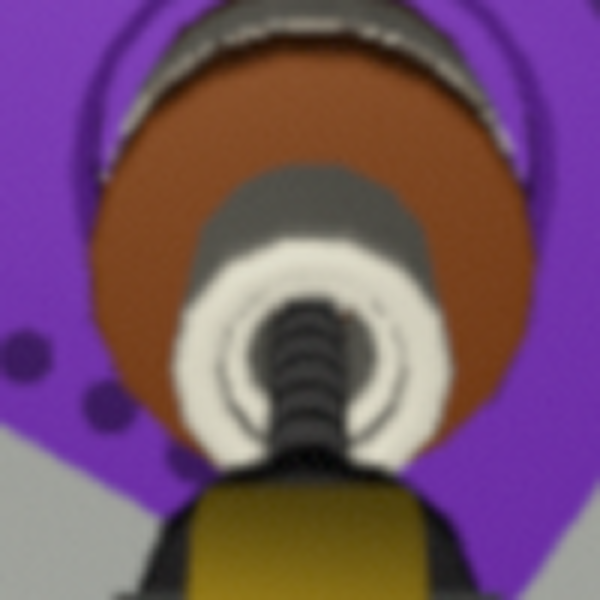

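```bash
python3 -m inch '[{"gripper":0.005,"tx":0,"ty":0,"tz":0.006,"spin":0},{"gripper":0.005,"tx":0,"ty":0,"tz":0.01,"spin":0},{"gripper":0.005,"tx":0,"ty":0,"tz":0.01,"spin":0},{"gripper":0.005,"tx":0,"ty":0,"tz":0.01,"spin":0},{"gripper":0.005,"tx":0,"ty":0,"tz":0.01,"spin":0},{"gripper":0.005,"tx":0,"ty":0,"tz":0.008,"spin":0},{"gripper":0.005,"tx":0,"ty":0,"tz":0.004,"spin":0},{"gripper":0.005,"tx":0,"ty":0,"tz":0,"spin":0}]' 80
```

```text
clock: 20.05
eef_pos: [630.0, -281.1, 153.4]
tcp_rot: [-3.141, 0.001, 0.37]
contact_force: [0.1, 0.5, -0.4]
opening: 0.151
```

No resistance. I'll go down the last ~9 mm gently.

```bash
python3 -m inch '[{"gripper":0.005,"tx":0,"ty":0,"tz":0.003,"spin":0},{"gripper":0.005,"tx":0,"ty":0,"tz":0.002,"spin":0},{"gripper":0.005,"tx":0,"ty":0,"tz":0.002,"spin":0},{"gripper":0.005,"tx":0,"ty":0,"tz":0.001,"spin":0},{"gripper":0.005,"tx":0,"ty":0,"tz":0.001,"spin":0},{"gripper":0.005,"tx":0,"ty":0,"tz":0,"spin":0},{"gripper":0.005,"tx":0,"ty":0,"tz":0,"spin":0},{"gripper":0.005,"tx":0,"ty":0,"tz":0,"spin":0}]' 80
python3 - <<'E'
from h import *
for n in("scene",):
    f=grab_frame(n);np.save(f"{n}13.npy",f,allow_pickle=True)
    s=sense();print(s["clock"],s["eef_pos"],s["tcp_rot"],s["contact_force"],s["wrist_torque"])
    cv2.imwrite(f"pics/{n}13.png",cv2.resize(f["pixels"][320:440,110:230,::-1] if n=="scene" else f["pixels"][180:280,265:365,::-1],(600,600),interpolation=cv2.INTER_CUBIC))
E
```

```text
clock: 20.85
eef_pos: [630.4, -281.3, 145.4]
tcp_rot: [3.141, -0.0, 0.37]
contact_force: [-0.4, 0.3, -0.6]
opening: 0.154
20.9 [ 630.3629476  -281.32063554  145.33975568] [ 3.14151533e+00 -7.21823751e-05  3.69668029e-01] [ 0.49002034  0.6048777  -0.05469198] [-0.00810129  0.0251809  -0.00757044]
```

View pics/scene13.png

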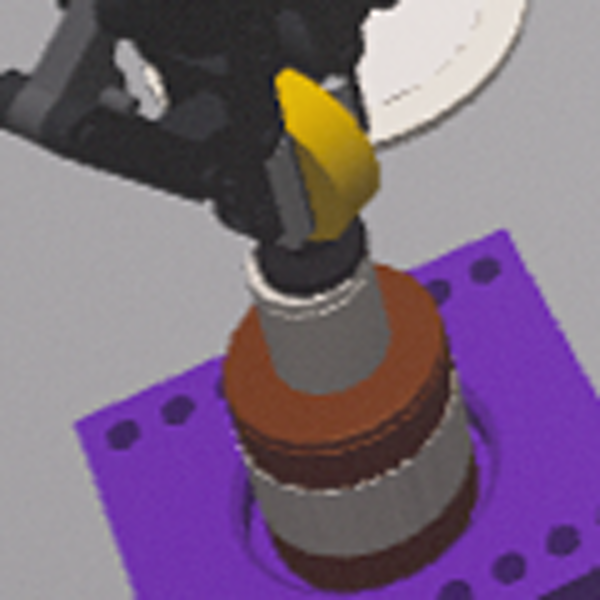

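```bash
python3 -m inch '[{"gripper":0.005,"tx":0,"ty":0,"tz":0.001,"spin":0},{"gripper":0.005,"tx":0,"ty":0,"tz":0.001,"spin":0},{"gripper":0.005,"tx":0,"ty":0,"tz":0.0005,"spin":0},{"gripper":0.005,"tx":0,"ty":0,"tz":0,"spin":0},{"gripper":0.005,"tx":0,"ty":0,"tz":0,"spin":0},{"gripper":0.005,"tx":0,"ty":0,"tz":0,"spin":0},{"gripper":0.005,"tx":0,"ty":0,"tz":0,"spin":0},{"gripper":0.005,"tx":0,"ty":0,"tz":0,"spin":0}]' 80
```

```text
clock: 21.7
eef_pos: [630.8, -281.5, 144.3]
tcp_rot: [3.141, -0.001, 0.37]
contact_force: [-2.1, 1.3, 9.3]
opening: 0.156
```

```bash
python3 -m inch '[{"gripper":0.005,"tx":0,"ty":0,"tz":-0.004,"spin":0},{"gripper":0.005,"tx":-0.001,"ty":0,"tz":-0.01,"spin":0},{"gripper":0.005,"tx":0,"ty":0,"tz":-0.016,"spin":0},{"gripper":0.005,"tx":0,"ty":0,"tz":-0.02,"spin":0},{"gripper":0.005,"tx":0,"ty":0,"tz":-0.025,"spin":0},{"gripper":0.005,"tx":0,"ty":0,"tz":-0.025,"spin":0},{"gripper":0.005,"tx":0,"ty":0,"tz":-0.02,"spin":0},{"gripper":0.005,"tx":0,"ty":0,"tz":-0.01,"spin":0}]' 80
python3 - <<'E'
from h import *
for n in("scene",):
    f=grab_frame(n);np.save(f"{n}14.npy",f,allow_pickle=True)
    s=sense();print(s["clock"],s["eef_pos"],s["tcp_rot"],s["contact_force"],s["wrist_torque"])
    cv2.imwrite(f"pics/{n}14.png",f["pixels"][:,:,::-1])
E
```

```text
clock: 22.5
eef_pos: [630.3, -282.1, 276.3]
tcp_rot: [3.139, -0.003, 0.37]
contact_force: [0.6, -0.2, -0.7]
opening: 0.156
22.55 [ 630.51933724 -282.18121262  276.94980241] [ 3.13820591 -0.00337172  0.36965881] [ 0.49090495 -0.11144978  0.83483269] [-0.04708693 -0.00182007  0.00524225]
```

View pics/scene14.png

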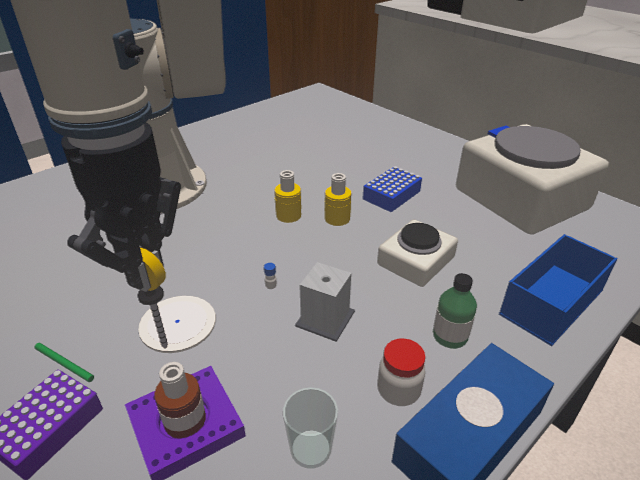

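```bash
python3 -m inch '[{"gripper":0.005,"tx":0.009,"ty":-0.018,"tz":0,"spin":0},{"gripper":0.005,"tx":0.019,"ty":-0.039,"tz":0,"spin":0},{"gripper":0.005,"tx":0.022,"ty":-0.044,"tz":0,"spin":0},{"gripper":0.005,"tx":0.022,"ty":-0.044,"tz":0,"spin":0},{"gripper":0.005,"tx":0.022,"ty":-0.044,"tz":0,"spin":0},{"gripper":0.005,"tx":0.019,"ty":-0.042,"tz":0,"spin":0},{"gripper":0.005,"tx":0.014,"ty":-0.029,"tz":0,"spin":0},{"gripper":0.005,"tx":0.006,"ty":-0.015,"tz":0,"spin":0}]' 80
python3 -m inch '[{"gripper":0.005,"tx":0,"ty":0,"tz":0,"spin":0},{"gripper":0.005,"tx":0,"ty":0,"tz":0.02,"spin":0},{"gripper":0.005,"tx":0,"ty":0,"tz":0.03,"spin":0},{"gripper":0.005,"tx":0,"ty":0,"tz":0.03,"spin":0},{"gripper":0.005,"tx":0,"ty":0,"tz":0.02,"spin":0},{"gripper":0.005,"tx":0,"ty":0,"tz":0.005,"spin":0},{"gripper":0.005,"tx":0,"ty":0,"tz":0,"spin":0},{"gripper":0.005,"tx":0,"ty":0,"tz":0,"spin":0}]' 40
python3 - <<'E'
from h import *
for n in("scene","wrist"):
    f=grab_frame(n);np.save(f"{n}15.npy",f,allow_pickle=True)
    s=sense();print(s["clock"],s["eef_pos"],s["tcp_rot"],s["contact_force"],s["wrist_torque"])
    cv2.imwrite(f"pics/{n}15.png",f["pixels"][:,:,::-1])
E
```

```text
clock: 23.35
eef_pos: [653.1, 26.7, 271.5]
tcp_rot: [-3.14, 0.002, 0.372]
contact_force: [-0.3, 0.3, -0.5]
opening: 0.157
clock: 24.15
eef_pos: [654.7, 22.2, 168.9]
tcp_rot: [3.141, -0.001, 0.369]
contact_force: [-0.1, 0.3, -1.0]
opening: 0.156
24.2 [654.88816167  22.40725386 169.19511771] [ 3.14080817e+00 -1.90796349e-03  3.69232850e-01] [ 0.25566059 -0.63397702 -1.08017824] [0.01075821 0.01523933 0.03654955]
24.25 [654.9030241   22.54864092 169.25733109] [ 3.14080896e+00 -2.07477377e-03  3.69366160e-01] [ 0.19350657  0.19449518 -1.39220888] [0.03529397 0.02855239 0.03196929]
```

View pics/scene15.png

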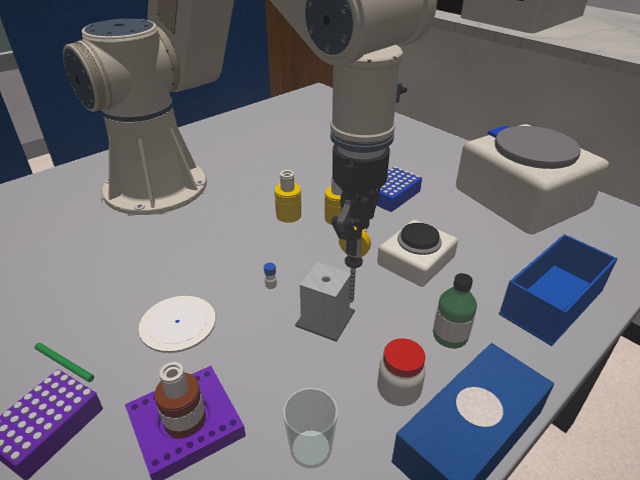

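```bash
python3 -m inch '[{"gripper":0.005,"tx":-0.007,"ty":0,"tz":0,"spin":0},{"gripper":0.005,"tx":-0.007,"ty":0,"tz":0,"spin":0},{"gripper":0.005,"tx":-0.007,"ty":0,"tz":0,"spin":0},{"gripper":0.005,"tx":-0.007,"ty":0,"tz":0,"spin":0},{"gripper":0.005,"tx":-0.007,"ty":0,"tz":0,"spin":0},{"gripper":0.005,"tx":-0.007,"ty":0,"tz":0.001,"spin":0},{"gripper":0.005,"tx":-0.007,"ty":0,"tz":0.002,"spin":0},{"gripper":0.005,"tx":0,"ty":0,"tz":0,"spin":0}]' 30
python3 - <<'E'
from h import *
for n in("scene","wrist"):
    f=grab_frame(n);np.save(f"{n}16.npy",f,allow_pickle=True)
    s=sense();print(s["clock"],s["eef_pos"],s["tcp_rot"],s["contact_force"],s["wrist_torque"])
    cv2.imwrite(f"pics/{n}16.png",f["pixels"][:,:,::-1])
f=np.load("scene16.npy",allow_pickle=True).item()
cv2.imwrite(f"pics/scene16.png",cv2.resize(f["pixels"][180:340,280:440,::-1],(600,600),interpolation=cv2.INTER_CUBIC))
E
```

```text
clock: 25.05
eef_pos: [610.0, 5.4, 166.4]
tcp_rot: [3.14, -0.006, 0.369]
contact_force: [4.6, 2.7, 0.8]
opening: 0.153
25.1 [610.07565141   5.39200831 166.4409325 ] [ 3.14033047 -0.0057605   0.36935372] [4.51509011 2.43578307 0.76626006] [ 0.56818424 -1.19477639  0.03092846]
25.15 [610.0977302    5.38183271 166.42414713] [ 3.14031785 -0.00556292  0.36939249] [4.98627288 1.73495998 1.76670156] [ 0.57558726 -1.19455715  0.0170107 ]
```

View pics/scene16.png

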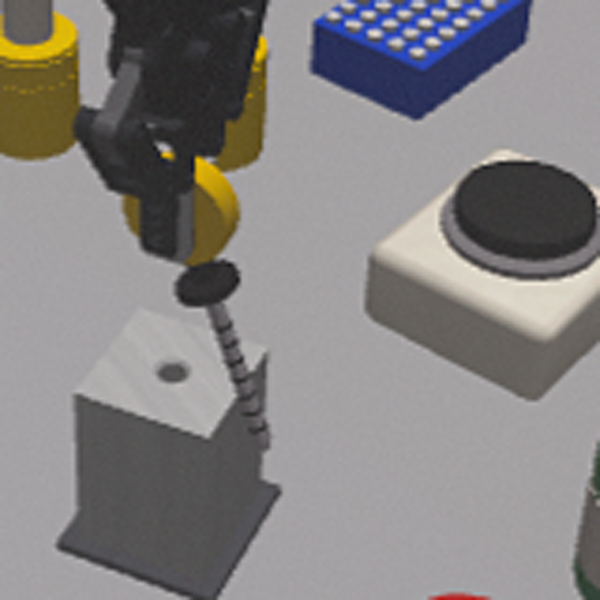

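View pics/wrist16.png

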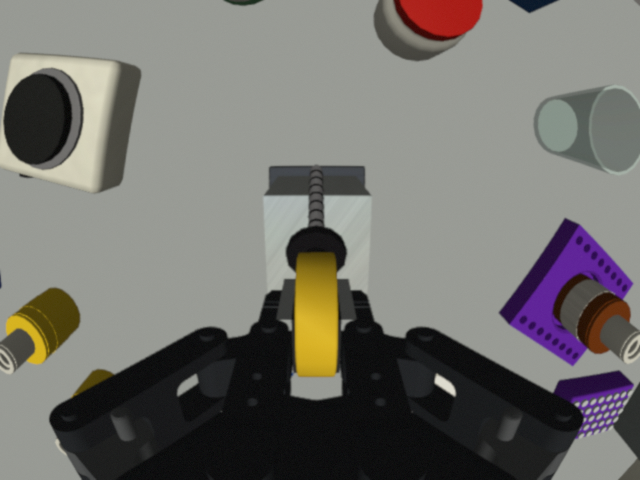

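```bash
python3 -m inch '[{"gripper":0.005,"tx":-0.01,"ty":0,"tz":0.003,"spin":0},{"gripper":0.005,"tx":-0.01,"ty":0,"tz":0.005,"spin":0},{"gripper":0.005,"tx":-0.01,"ty":0,"tz":0.006,"spin":0},{"gripper":0.005,"tx":-0.008,"ty":0,"tz":0.007,"spin":0},{"gripper":0.005,"tx":-0.006,"ty":0,"tz":0.008,"spin":0},{"gripper":0.005,"tx":-0.005,"ty":0,"tz":0.009,"spin":0},{"gripper":0.005,"tx":-0.003,"ty":0,"tz":0.009,"spin":0},{"gripper":0.005,"tx":0,"ty":0,"tz":0,"spin":0}]' 30
python3 - <<'E'
from h import *
for n in("scene",):
    f=grab_frame(n);np.save(f"{n}17.npy",f,allow_pickle=True)
    s=sense();print(s["clock"],s["eef_pos"],s["tcp_rot"],s["contact_force"],s["wrist_torque"])
cv2.imwrite(f"pics/scene17.png",cv2.resize(f["pixels"][180:340,280:440,::-1],(600,600),interpolation=cv2.INTER_CUBIC))
E
```

```text
clock: 25.95
eef_pos: [560.8, -13.8, 118.6]
tcp_rot: [3.14, -0.003, 0.369]
contact_force: [3.5, 0.8, 1.3]
opening: 0.154
26.0 [560.77308485 -13.77161256 118.72173141] [ 3.14060898e+00 -2.72675333e-03  3.69391783e-01] [3.19111539 0.28028038 0.98108454] [ 0.13252852 -0.86753715 -0.02234547]
```

View pics/scene17.png

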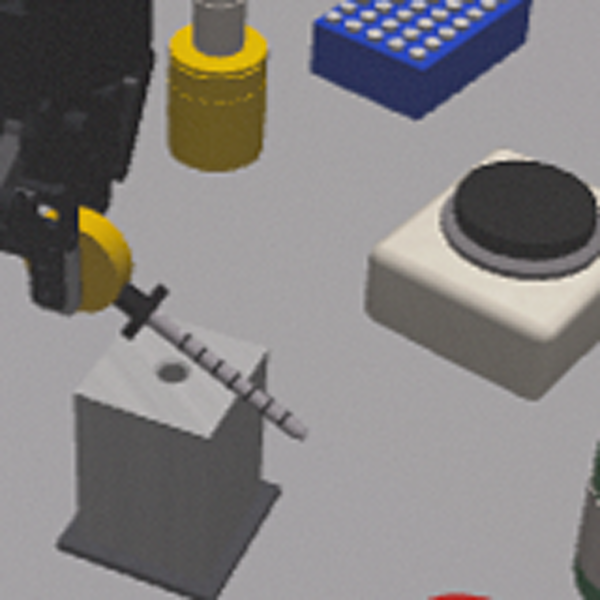

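```bash
python3 -m inch '[{"gripper":0.005,"tx":0,"ty":0,"tz":-0.02,"spin":0},{"gripper":0.005,"tx":0,"ty":0,"tz":-0.025,"spin":0},{"gripper":0.005,"tx":-0.016,"ty":0,"tz":0,"spin":0},{"gripper":0.005,"tx":-0.017,"ty":0,"tz":0,"spin":0},{"gripper":0.005,"tx":0,"ty":0,"tz":0,"spin":0},{"gripper":0.005,"tx":0,"ty":0,"tz":0.01,"spin":0},{"gripper":0.005,"tx":0,"ty":0,"tz":0.01,"spin":0},{"gripper":0.005,"tx":0,"ty":0,"tz":0,"spin":0}]' 30
python3 - <<'E'
from h import *
for n in("scene",):
    f=grab_frame(n);np.save(f"{n}18.npy",f,allow_pickle=True)
    s=sense();print(s["clock"],s["eef_pos"],s["tcp_rot"],s["contact_force"],s["wrist_torque"])
cv2.imwrite(f"pics/scene18.png",cv2.resize(f["pixels"][180:340,240:400,::-1],(600,600),interpolation=cv2.INTER_CUBIC))
E
```

```text
clock: 26.8
eef_pos: [528.2, -25.4, 140.8]
tcp_rot: [-3.14, 0.003, 0.37]
contact_force: [-0.1, -0.4, -0.9]
opening: 0.152
26.85 [528.57920366 -25.40526788 141.40884299] [-3.14055138e+00  2.30378575e-03  3.69875190e-01] [-0.05606803 -0.65390719 -0.42497156] [-0.01427915  0.01326654 -0.00132839]
```

View pics/scene18.png

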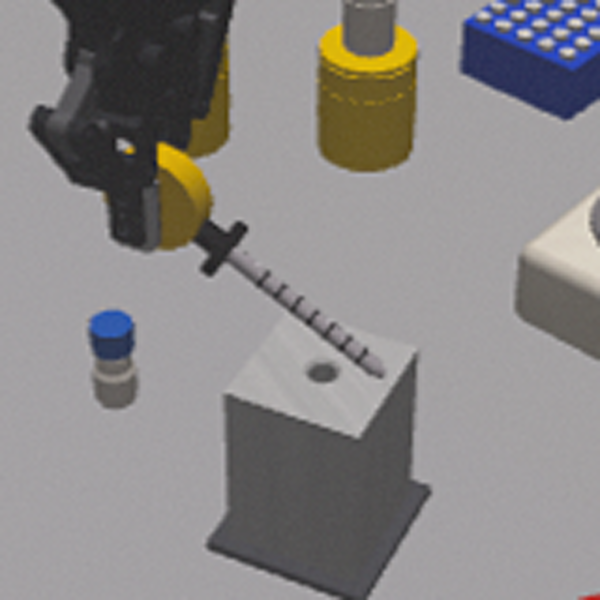

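```bash
python3 -m inch '[{"gripper":0.005,"tx":0,"ty":0,"tz":0.007,"spin":0},{"gripper":0.005,"tx":0,"ty":0,"tz":0.008,"spin":0},{"gripper":0.005,"tx":0,"ty":0,"tz":0.008,"spin":0},{"gripper":0.005,"tx":0,"ty":0,"tz":0.008,"spin":0},{"gripper":0.005,"tx":0,"ty":0,"tz":0.008,"spin":0},{"gripper":0.005,"tx":0,"ty":0,"tz":0.008,"spin":0},{"gripper":0.005,"tx":0,"ty":0,"tz":0.006,"spin":0},{"gripper":0.005,"tx":0,"ty":0,"tz":0,"spin":0}]' 30
python3 - <<'E'
from h import *
for n in("scene",):
    f=grab_frame(n);np.save(f"{n}19.npy",f,allow_pickle=True)
    s=sense();print(s["clock"],s["eef_pos"],s["tcp_rot"],s["contact_force"],s["wrist_torque"])
cv2.imwrite(f"pics/scene19.png",cv2.resize(f["pixels"][180:340,240:400,::-1],(600,600),interpolation=cv2.INTER_CUBIC))
E
```

```text
clock: 27.65
eef_pos: [529.7, -25.6, 89.4]
tcp_rot: [3.141, -0.001, 0.369]
contact_force: [1.6, -0.6, 2.7]
opening: 0.151
27.7 [529.62499983 -25.57501787  89.64134844] [ 3.14138445e+00 -7.53368393e-04  3.69506856e-01] [-0.09673928  0.14392653  1.06839295] [ 0.03867924 -0.3234155  -0.02576867]
```

View pics/scene19.png

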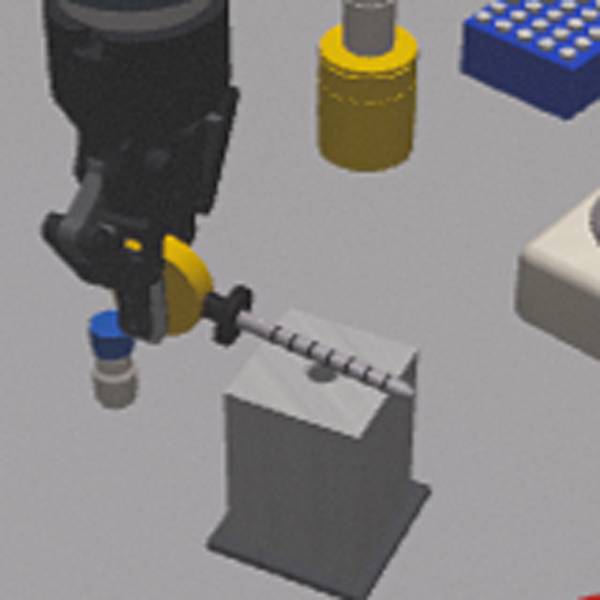

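```bash
python3 -m inch '[{"gripper":0.005,"tx":0,"ty":0,"tz":0.003,"spin":0},{"gripper":0.005,"tx":0,"ty":0,"tz":0.002,"spin":0},{"gripper":0.005,"tx":0,"ty":0,"tz":0.002,"spin":0},{"gripper":0.005,"tx":0,"ty":0,"tz":0.001,"spin":0},{"gripper":0.005,"tx":0,"ty":0,"tz":0,"spin":0},{"gripper":0.005,"tx":0,"ty":0,"tz":0,"spin":0},{"gripper":0.005,"tx":0,"ty":0,"tz":0,"spin":0},{"gripper":0.005,"tx":0,"ty":0,"tz":0,"spin":0}]' 30
python3 -m inch '[{"gripper":0.005,"tx":0,"ty":0,"tz":0,"spin":0},{"gripper":0.005,"tx":0,"ty":0,"tz":0,"spin":0},{"gripper":0.005,"tx":0,"ty":0,"tz":-0.01,"spin":0},{"gripper":0.005,"tx":0,"ty":0,"tz":-0.02,"spin":0},{"gripper":0.005,"tx":0,"ty":0,"tz":-0.03,"spin":0},{"gripper":0.005,"tx":0,"ty":0,"tz":-0.03,"spin":0},{"gripper":0.005,"tx":0,"ty":0,"tz":-0.015,"spin":0},{"gripper":0.005,"tx":0,"ty":0,"tz":-0.005,"spin":0}]' 80
python3 - <<'E'
from h import *
for n in("scene","top"):
    f=grab_frame(n);np.save(f"{n}20.npy",f,allow_pickle=True)
    s=sense();print(s["clock"],s["eef_pos"],s["tcp_rot"],s["contact_force"],s["wrist_torque"])
    cv2.imwrite(f"pics/{n}20.png",f["pixels"][:,:,::-1])
E
```

```text
clock: 28.5
eef_pos: [529.2, -25.7, 82.1]
tcp_rot: [3.141, -0.0, 0.37]
contact_force: [-2.0, -1.9, 5.8]
opening: 0.148
clock: 29.3
eef_pos: [529.9, -25.6, 194.0]
tcp_rot: [3.14, -0.003, 0.37]
contact_force: [0.1, -0.3, -0.7]
opening: 0.157
29.35 [529.66141704 -25.57549572 193.53308071] [ 3.14070995e+00 -1.98395933e-03  3.69788514e-01] [ 0.18391814 -0.05403304  0.04271991] [ 0.00010069 -0.02999281 -0.05407032]
29.4 [529.17738272 -25.58320034 192.33223961] [ 3.14121955e+00 -7.97871690e-04  3.69728658e-01] [-0.29484122  0.2036968  -1.59710433] [-0.08311028  0.0951577   0.04584152]
```

View pics/scene20.png

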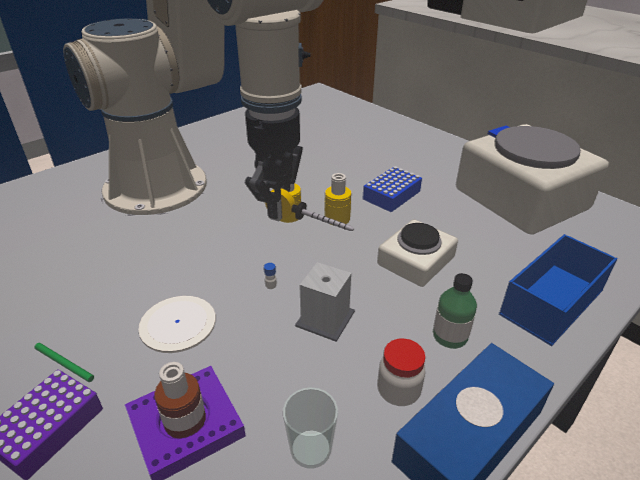

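View pics/top20.png

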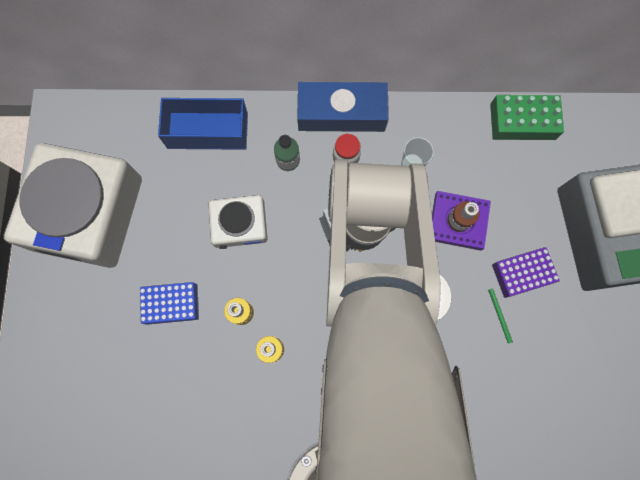

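```bash
python3 -m inch '[{"gripper":0.005,"tx":-0.015,"ty":0.007,"tz":0,"spin":0},{"gripper":0.005,"tx":-0.03,"ty":0.014,"tz":0,"spin":0},{"gripper":0.005,"tx":-0.042,"ty":0.02,"tz":0,"spin":0},{"gripper":0.005,"tx":-0.044,"ty":0.021,"tz":0,"spin":0},{"gripper":0.005,"tx":-0.044,"ty":0.021,"tz":0,"spin":0},{"gripper":0.005,"tx":-0.042,"ty":0.021,"tz":0,"spin":0},{"gripper":0.005,"tx":-0.03,"ty":0.014,"tz":0,"spin":0},{"gripper":0.005,"tx":-0.014,"ty":0.007,"tz":0,"spin":0}]' 80
python3 -m inch '[{"gripper":0.005,"tx":0,"ty":0,"tz":0,"spin":0},{"gripper":0.005,"tx":0,"ty":0,"tz":0,"spin":0},{"gripper":0.005,"tx":0,"ty":0,"tz":0,"spin":0},{"gripper":0.005,"tx":0,"ty":0,"tz":0,"spin":0},{"gripper":0.005,"tx":0,"ty":0,"tz":0,"spin":0},{"gripper":0.005,"tx":0,"ty":0,"tz":0,"spin":0},{"gripper":0.005,"tx":0,"ty":0,"tz":0,"spin":0},{"gripper":0.005,"tx":0,"ty":0,"tz":0,"spin":0}]' 80
python3 - <<'E'
from h import *
for n in("scene","top"):
    f=grab_frame(n);np.save(f"{n}21.npy",f,allow_pickle=True)
    s=sense();print(s["clock"],s["eef_pos"],s["tcp_rot"],s["contact_force"],s["wrist_torque"],s["qvel"].round(3))
    im=f["pixels"][:,:,::-1].copy()
    c=s["eef_pos"];y=s["tcp_rot"][2];x=np.array([np.cos(y),np.sin(y),0])
    P=c+[0,0,18]-2*x
    print("pred tip",P+125*x)
    for p in proj(f,np.array([P+t*x for t in np.linspace(0,125,20)])): cv2.circle(im,tuple(int(v) for v in p),1,(0,255,0),-1)
    cv2.imwrite(f"pics/{n}21.png",im)
    cv2.imwrite(f"pics/{n}21c.png",cv2.resize(im[220:380,60:220] if n=="scene" else im[230:350,330:490],(600,600 if n=="scene" else 450),interpolation=cv2.INTER_CUBIC))
E
```

```text
clock: 30.2
eef_pos: [327.3, -237.4, 190.6]
tcp_rot: [-3.14, 0.002, 0.368]
contact_force: [-0.0, 0.3, -1.0]
opening: 0.155
clock: 31.0
eef_pos: [331.0, -236.4, 191.8]
tcp_rot: [3.142, -0.0, 0.37]
contact_force: [0.3, -0.0, -0.7]
opening: 0.149
31.05 [ 330.93645162 -236.38582869  191.773857  ] [-3.14158626e+00  1.08702126e-05  3.69878754e-01] [-0.57559246  0.46159576 -0.97816562] [ 0.02059616  0.04865227 -0.02816203] [-0.002 -0.001  0.001  0.001 -0.001 -0.001]
pred tip [ 445.61810714 -191.92103491  209.773857  ]
31.1 [ 330.92414482 -236.43370888  191.78447449] [ 3.14158328e+00 -1.55948052e-05  3.69736192e-01] [ 0.35272029 -0.31180756 -0.71423087] [-0.04238786  0.06020463 -0.03705906] [-0.002  0.001 -0.     0.002  0.001 -0.   ]
pred tip [ 445.61213817 -191.9852648   209.78447449]
```

View pics/scene21.png

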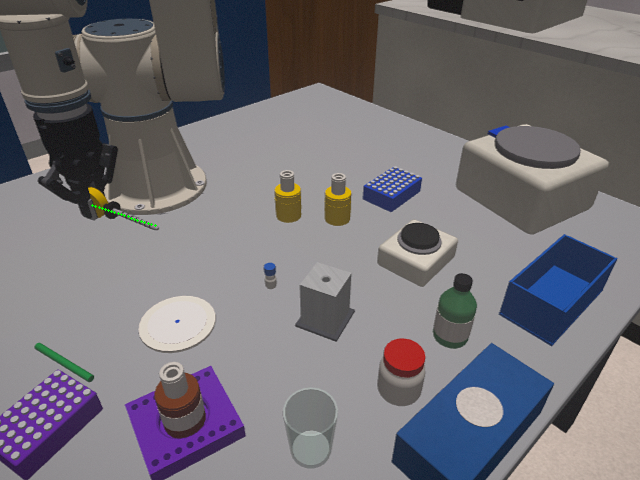

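View pics/top21.png

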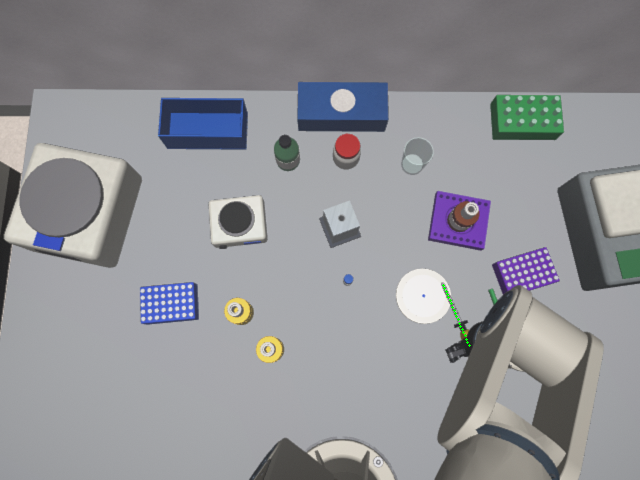

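View pics/scene21c.png

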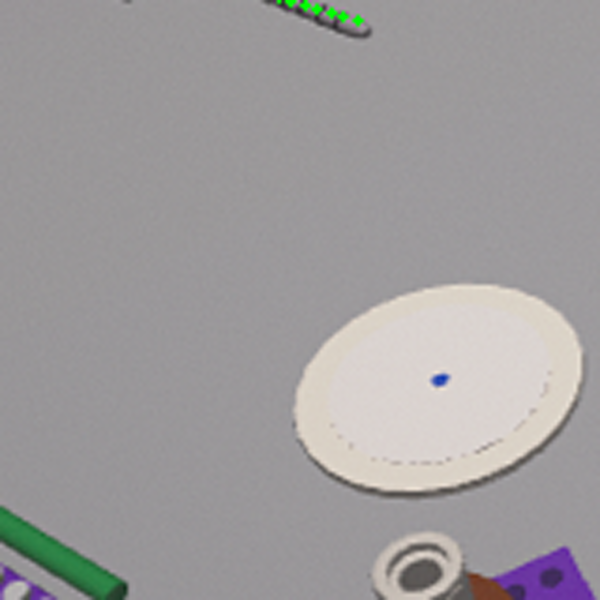

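The level-rod prediction overlays the real rod to within about 3 mm at the tip. The jar's mouth is still at (173,371), the bystanders haven't moved, and the arm is still. I'm handing in.

Run:
```python
from rig import *
print(sense()["clock"]); print(sign_off())
```

```text
31.1
the job is handed in; nothing more can be done
None
```

I carried out every step and handed the job in at 31.1 s of the 69 s allowed. `sign_off` reports no verdict, so what follows is from my own checks.

- **Pad press:** I gripped the amber jar by its neck and pressed it onto the mixer pad with about 24 N for about a second. The foot ended about 8 mm below the pad's rest height, so the pad was fully down.
- **Jar in the well:** I stood the jar in the purple rack and let go. It touched the well floor with about 9 N before release. The camera shows it upright, within about 1 mm of the measured well centre.
- **Gauge rod:** It went into the neck without resistance, and the collar stopped on the mouth with about 10 N. I then drew it right out.
- **Levelling the rod:** The gripper can only turn about its vertical axis. I pivoted the rod in a light grip against the fixed stand's edge and top, then gripped harder and lifted it.
- **Final pose:** In the last pictures the tip was at about (446, -192, 210) mm, almost over the plate centre and 21 cm above the bench. The arm was at rest, the jar was unchanged, and the bystanders and yellow jars were where they started.

No check failed. The small disagreements were about 2 mm between the camera and the expected rod position in the grip, which I corrected before inserting it. At the end the tip sat 2 to 3 mm off the level overlay, which is well within tolerance.

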